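# Clamp a row of beech blanks in the filing jig

### The job

Get the beech blanks in the filing jig ready for filing: push the whole leaning row upright and close it up tight against the tall backstop, with the blanks' ends squared flush against the low fence. Then turn the loose steel keeper plate so that its three holes match the jig's three studs, slide it fully down on them beside the row, and turn each of the three clamp knobs clockwise to its end stop, so that their dogs lie over the keeper. Leave the other things on the bench where they are.

Things in the scene. Friction and masses are not known exactly. Their poses are not given: they have to be found in the camera images.
- jig: Aluminium jig fixed to the bench; place and yaw vary. Coordinates in mm in its frame: origin at bench level, z up. Deck x -117 to 73, y -120 to 120, top at z = 12. The row stands on the deck from y = 50 down to about y = -55, its flat faces across y; it is open towards -y (push to +y to close it) and towards -x (push the ends to +x to square them).
- corner (a point): Corner of backstop face and fence face on the deck, at jig (55, 50, 12), axes as the jig's. Backstop: steel wall, face at y = 50 looking to -y, x 3 to 58, top at z = 72. Fence: low steel strip, face at x = 55 looking to -x, y -100 to 50, top at z = 34. A blank flush with the fence has its origin at jig x = 25 and its near end at x = -5.
- seat (a point): Point on the deck at jig (-35, 0, 12), axes as the jig's, where the keeper's origin comes when fully down on the studs; its edge is then at jig x = -8. The three steel studs, 10 mm thick with tapered tips, stand 22 mm above the deck at jig (-49, 48), (-21, 48) and (-35, -42).
- blank1: Beech blank 60 x 14 x 70 mm (x, y, z), 45 g, standing on the jig's deck and leaning with its top towards the backstop, the first of the row. Origin at the centre of its underside, z along its height, y along its thickness towards the backstop. Always there.
- blank2: Like blank1, the next in the row (the blanks keep the order of their numbers away from the backstop); may be absent.
- blank3: Like blank1, the next in the row. Always there.
- blank4: Like blank1, the next in the row; may be absent.
- blank5: Like blank1, the farthest from the backstop; may be absent.
- keeper: Loose steel keeper plate 54 x 130 x 12 mm (x, y, z), 0.3 kg, flat on the bench. Origin at the centre of its underside. Through holes of 12.6 mm at (-14, 48), (14, 48) and (0, -42): two at the +y end, one at the other, so it fits one way only, x and y along the jig's. Gripping rib on top, 32 mm along x, 14 mm along y, z 12 to 50, centred at (6, 0).
- clamp_left (a joint): Angle of the clamp knob at jig (-35, 87), rad: 0 fully open, grows as the knob turns clockwise seen from above, end stop at 2.6; turns easily, stays where left. A steel dog reaching 34 mm from the axis (jig z 26 to 34) turns with it: at the end stop it points to the jig's -y, over the keeper; open, it is clear of it.
- clamp_right (a joint): The same for the clamp knob at jig (-35, -87); at its end stop the dog points to the jig's +y.
- clamp_near (a joint): The same for the clamp knob at jig (-84, 0); at its end stop the dog points to the jig's +x.
- clamp_left_grip (a point): On the axis of the left clamp knob, 57 mm above the bench, at the middle height of its grip bar: 42 mm long, 14 mm thick, z 35 to 71 in the jig. x points along the bar and along the dog, y across the bar; turns with the knob.
- clamp_right_grip (a point): The same for the right clamp knob.
- clamp_near_grip (a point): The same for the near clamp knob.
- jar: Bystander: amber glass jar with a lid, 70 mm across, 85 mm high, origin under its centre.
- brush: Bystander: small brush lying on the bench.
- mallet: Bystander: hammer lying on the bench.
- mandrel: Bystander: steel ring mandrel, 290 mm long, lying on the bench.
- pinblock: Bystander: wooden block 90 x 130 x 50 mm.
- rule: Bystander: steel rule 250 x 28 x 4 mm lying on the bench.
There are look-alikes about, which are no part of the job. What is shaped like the blank3 but blue is not meant.

How it is judged:
By the outcome, as a careful person would: the job done as asked, in the order asked, and still so for the second after the job is handed in, with the robot touching nothing.
Of blank2, blank4, blank5 only 1 to 3 are there at a start; the rules pass over those that are not, and their reading is None.
At some moment in a run one of keeper may be knocked a few centimetres aside while the robot is not near it.
Once in a run the grip may slacken for a moment while it holds something.
It also fails if it takes over 208 s, if anything falls off the work surface, if the arm or the gripper's body presses on something with over 40 N, if the wrist force passes 120 N, or if a joint passes its speed limit or range.

### The arm

A 7-joint arm with a two-finger parallel gripper is mounted at the origin on the work surface. World frame = base frame: x ahead of the robot, y to its left, z up, the work surface at z = 0. Lengths are in m, angles in rad, forces in N, time in s.
With the tool pointing down it reaches from about 0.4 to 0.925 m from the base axis. Payload 4.1 kg.
Tool frame: the origin (TCP) lies at the very end of the fingers, on their centre line; the grasp point (between the pads) lies 19 mm behind it; z points along the fingers, y is the direction in which the jaws open and shut (so a half turn about z gives the same grasp; the last joint's range is limited). The gripper opens to 85 mm and grips with 20 to 120 N. Pads are 22 mm wide; open, the fingers measure 114 mm over their backs; the gripper's body (76 mm by 85 mm) begins 54 mm behind the grasp point. The pads swing forward as they close: fully open they stand 13 mm farther back than shut.
Start: joints at [-1.298, 0.398, 0.045, 1.537, -0.019, 1.207, -0.051], TCP at [0.236, 0.606, 0.231] pointing down, gripper open.
Joint ranges: [-2.82, 2.82], [-0.49, 2.23], [-1.37, 1.46], [0, 2.46], [-1.36, 4.5], [0.23, 2], [-2.94, 2.94]. Speed limits (rad/s): [2.57, 2.57, 3.14, 3.14, 3.14, 3.14, 3.14].

### API

Orientations are given as [roll, pitch, yaw] about the fixed x, y, z axes, in that order (R = Rz(yaw) Ry(pitch) Rx(roll)).
In Python, from bench import robot gives the robot as it stands. The module is installed in compiled form; this text tells all that it offers.
- The arm moves only by the tool arm_command, never from a script. Its argument "series" is a list of rows, each a list of 7 numbers: the shift along the tool's x, y, z in cm, then the turn, a rotation vector about the tool's x, y, z in rad, then the finger opening in cm, from 0 to 8.54. A call has 1 to 10 rows; each row is the pose to reach, as a shift and turn from the pose commanded when the call began, along the tool's axes at that moment; what a row does not reach only later rows make up. A row lasts 1/10 s, in which the tool goes at most 50 mm and 8.59 degrees, less where a joint would pass 70% of its speed; a pose out of reach is approached as far as the arm can. A call with a gripper value outside its range is refused whole. The fingers move at their own pace and stop on an object; "squeeze" is the grip in N (left out, the last holds). Time passes only in rows, so rows that repeat a pose let the fingers close. It gives the time, the measured TCP pose, the force and the opening at its end, in the units of the state.
- robot.get_obs(): the state, without advancing time (a new reading comes with each control period).
- robot.camera(name): name is "side" or "top"; returns (picture, depth): 400x640x3 uint8, red, green, blue; 400x640 float32, m along the optical axis (not along the pixel's ray), 0 where there is no reading.
- robot.camera_params(name): a dict with "vfov" (degrees; the focal length in pixels is half the picture's height over the tangent of half this angle, whatever the lens; pixels are square), "cx", "cy" (the principal point, pixels), "k1" (the pictures are not rectified: a ray, as slopes to the right and down, at radius r is drawn at 1 + k1 r^2 times it, then the intrinsics apply), "xyz" and "attitude" of the camera in the world. Camera axes: x right, y up, looking along -z (the intrinsics and any distortion apply to the point x, -y, -z); pixel columns grow to the right and rows downward; lengths in m; the calibration is good to about 2 mm. A picture is of the moment at which its call begins. camera_params takes no time and is no camera call.
- robot.job_done(): hands the job in, once; it reports no verdict.
The state is a dict: "t": time; "q": joint angles; "dq": joint speeds; "tau": joint torques, N m; "ee_pos": TCP position; "orientation": TCP orientation; "contact_force": force on the tool from outside, world axes, zero at the start; "ft_torque": the same for the moment, N m; "grip_width": finger opening in m.
Only numpy, scipy, OpenCV 4.12 (cv2) and the standard library are available. Lean on these libraries where they do the work, as an engineer would, in place of code of your own. Each camera call takes 0.05 s, during which the arm holds its last target. There are 200 camera calls.

## Working session

There is one attempt and no reset: what is moved stays moved. The work goes in short steps, Python scripts to look and compute and a tool call to move; the robot and the scene stay as the last step left them, time stands still between calls to the robot, and variables do not carry over. Pictures are saved under pics/ and viewed, about 12 in all and at most 16, crops included, and the job is handed in when it is done.

Besides the shell and the picture viewer there is one more tool, called after "Call:" in YAML: its name, and indented under it one key for each argument. arm_command: Moves the arm, as the interface text tells. Its arguments: {"type":"object","properties":{"series":{"type":"array"},"squeeze":{"type":"number"}},"required":["series"]}

```bash
mkdir -p pics
cat > h.py <<'E'
import numpy as np, cv2
from scipy.spatial.transform import Rotation as R
from bench import robot
def cam(n):
    p=robot.camera_params(n); f=200/np.tan(np.radians(p['vfov'])/2)
    return p,f
def camR(p):
    a=np.array(p['attitude'],float)
    return a if a.shape==(3,3) else R.from_euler('xyz',a).as_matrix()
def rays(n,uv):
    p,f=cam(n); K=np.array([[f,0,p['cx']],[0,f,p['cy']],[0,0,1]])
    s=cv2.undistortPoints(np.array(uv,float).reshape(-1,1,2),K,np.array([p['k1'],0,0,0,0.]))[:,0]
    return np.array(p['xyz']),np.c_[s[:,0],-s[:,1],-np.ones(len(s))]@camR(p).T
def onplane(n,uv,z):
    o,d=rays(n,uv); return o+d*((z-o[2])/d[:,2])[:,None]
def cloud(n,dep):
    v,u=np.mgrid[0:400,0:640]; o,d=rays(n,np.c_[u.ravel(),v.ravel()])
    P=o+d*dep.ravel()[:,None]; P[dep.ravel()==0]=np.nan
    return P.reshape(400,640,3)
def proj(n,P):
    p,f=cam(n); c=(np.atleast_2d(P)-p['xyz'])@camR(p); s=np.c_[c[:,0],-c[:,1]]/-c[:,2:]
    s=s*(1+p['k1']*(s**2).sum(1))[:,None]; return s*f+[p['cx'],p['cy']]
def save(name,im,s=1):
    cv2.imwrite('pics/'+name,cv2.resize(im[...,::-1],None,fx=s,fy=s,interpolation=cv2.INTER_CUBIC))
E
python3 - <<'E'
from h import *
for n in('top','side'):
    im,d=robot.camera(n); np.savez(n+'0.npz',im=im,d=d); save(n+'0.png',im); print(robot.camera_params(n))
print(robot.get_obs())
E
```

```text
{'vfov': 54.45611839137029, 'cx': 318.7353189541583, 'cy': 206.48177658323104, 'k1': 0.027415819203040294, 'xyz': array([ 0.49474066, -0.0105229 ,  1.22654195]), 'attitude': array([ 0.10525328,  0.00245208, -1.59296843])}
{'vfov': 54.362061075197126, 'cx': 314.1320620145547, 'cy': 201.31555430844676, 'k1': 0.01486850676075117, 'xyz': array([ 0.2733623 , -0.72728584,  0.79058912]), 'attitude': array([ 0.8498175 , -0.00853674, -0.39461588])}
{'t': 0.1, 'q': array([-1.29801361,  0.39911467,  0.04501573,  1.53774065, -0.01870909,
        1.20689941, -0.05067335]), 'dq': array([-0.00062833, -0.00069748,  0.00077551, -0.00400819,  0.00051699,
        0.00090604,  0.00018171]), 'tau': array([ 3.49648079e-03, -4.76255322e+01,  1.37020335e+00, -2.54951012e+01,
        1.19506120e-02,  4.96573761e-03,  7.94150111e-06]), 'ee_pos': array([0.23588765, 0.60508329, 0.23037504]), 'orientation': array([-3.13985496e+00,  1.04156368e-04,  2.76996469e+00]), 'contact_force': array([ 0.3759062 , -0.76566139,  0.5815004 ]), 'ft_torque': array([-0.04643167, -0.03618893, -0.0056618 ]), 'grip_width': 0.08555968573959236}
```

View pics/top0.png

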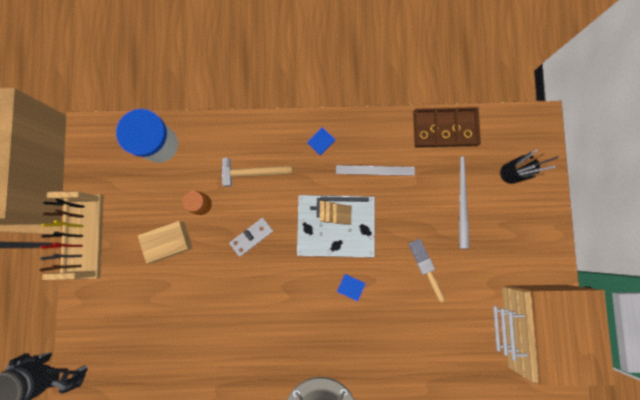

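View pics/side0.png

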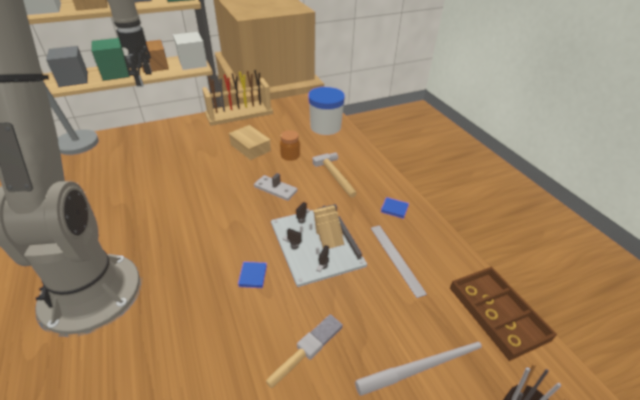

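Top view: the jig is at (337,226), with jig +x up and +y to the left in the image. The beech row is at (335,213), backstop on its left (315,212) and fence above it (342,200). The keeper is at (250,237). The blue look-alikes at (321,141) and (351,287) are not meant, and the block at (163,242) is the pinblock. Next is a close crop.

Run:
```python
from h import *
a=np.load('top0.npz'); b=np.load('side0.npz')
t=cv2.resize(a['im'][180:275,215:395],None,fx=4.4,fy=4.4,interpolation=cv2.INTER_CUBIC)
cv2.imwrite('pics/c0.png',t[...,::-1])
t=cv2.resize(b['im'][165:290,240:380],None,fx=4.5,fy=4.5,interpolation=cv2.INTER_CUBIC)
cv2.imwrite('pics/c1.png',t[...,::-1])
# deck region: cloud heights
for n,z in(('top',a),('side',b)):
    P=cloud(n,z['d']); im=z['im']
    m=(abs(P[...,2]-.012)<.006)&(im.min(2)>140)&(im.max(2).astype(int)-im.min(2)<40)
    m=m.astype('uint8'); k,l,s,c=cv2.connectedComponentsWithStats(m)
    for i in range(1,k):
        if s[i,4]>100: print(n,s[i],c[i],np.nanmedian(P[l==i],0))
```

```text
top [460 157   5  59 162] [461.56790123 182.25308642] [ 0.69367854 -0.46127596  0.01379151]
top [ 297  195   77   62 3151] [335.21516979 230.40495081] [ 0.53896515 -0.06289068  0.01200583]
top [230 218  42  38 583] [251.16123499 236.68096055] [0.53192372 0.19879182 0.01186323]
side [329   0 311  85 686] [498.4606414   33.76239067] [2.33723145 1.13741597 0.01212393]
side [146  30  52   9 109] [169.66972477  33.73394495] [0.39895741 1.76812408 0.01236811]
side [ 36  42  55   9 121] [64.23140496 45.55371901] [-0.13884388  1.7670166   0.01226976]
side [255 176  41  22 391] [275.60102302 187.12787724] [0.53215138 0.19457629 0.01006799]
side [ 272  211   95   74 2784] [312.71012931 251.70043103] [ 0.53362519 -0.10988813  0.01026004]
side [ 75 256  61  71 720] [116.8875     291.41666667] [ 0.0764762  -0.04191949  0.01206952]
side [321 316  17  16 123] [327.96747967 324.07317073] [ 0.48879838 -0.30808511  0.01588349]
side [426 342  55  23 298] [454.54697987 352.09395973] [ 0.70676585 -0.46774122  0.0144797 ]
```

View pics/c0.png

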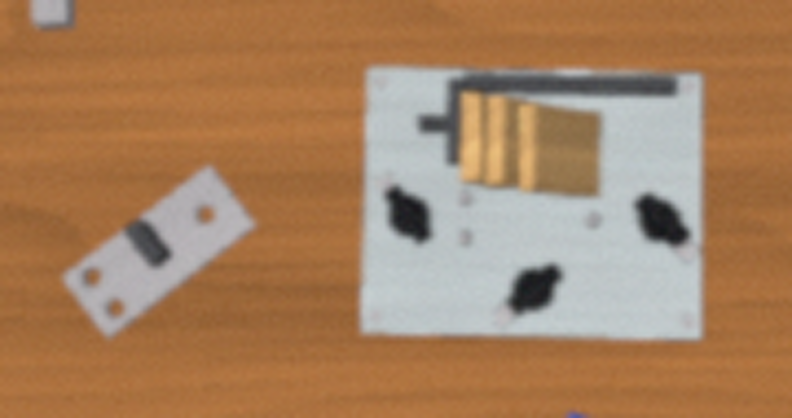

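View pics/c1.png

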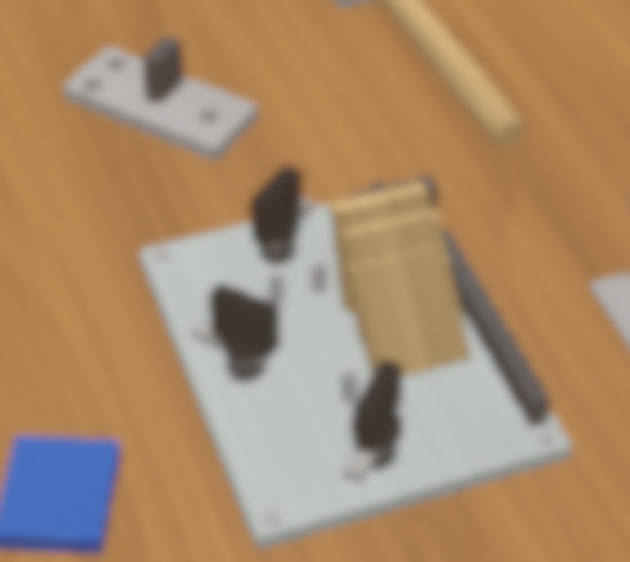

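```bash
cat > fit.py <<'E'
from h import *
def fitrect(n,im,seed,z,S=6,w=70,dims=None):
    u,v=int(seed[0]),int(seed[1]); y0,x0=max(v-w,0),max(u-w,0)
    c=cv2.resize(im[y0:v+w,x0:u+w],None,fx=S,fy=S,interpolation=cv2.INTER_CUBIC)
    c=c.astype(int); m=((c.max(2)-c.min(2)<45)&(c.mean(2)>105)).astype('uint8')
    k,l,s,cc=cv2.connectedComponentsWithStats(m)
    q=l[int((v-y0)*S):,int((u-x0)*S):][:8,:8]
    i=1+np.argmax(s[1:,4]) if q.max()==0 else q.max()
    ct=max(cv2.findContours((l==i).astype('uint8'),0,1)[0],key=cv2.contourArea)[:,0]
    uv=(ct+.5)/S-.5+[x0,y0]
    P=onplane(n,uv,z)[:,:2]
    return P,cv2.minAreaRect((P*1000).astype('float32'))
E
python3 - <<'E'
from fit import *
for n,js,ks in(('top',(315,250),(262,230)),('side',(300,260),(265,188))):
    im=np.load(n+'0.npz')['im']
    for nm,s in(('jig',js),('keep',ks)):
        P,r=fitrect(n,im,s,.012); print(n,nm,np.round(r[0],1),np.round(r[1],1),round(r[2],2)); print(np.round(cv2.boxPoints(r),0).tolist())
E
```

```text
top jig [562.2 -61.6] [242.7 191.9] 87.74
[[462.0, -179.0], [653.0, -187.0], [663.0, 56.0], [471.0, 63.0]]
top keep [533.3 203.4] [ 57.  132.2] 36.3
[[471.0, 240.0], [550.0, 133.0], [595.0, 167.0], [517.0, 274.0]]
side jig [560.9 -60.5] [259.8 192.7] 87.95
[[460.0, -187.0], [653.0, -194.0], [662.0, 66.0], [469.0, 73.0]]
side keep [543.8 206.3] [ 96.3 139.6] 35.59
[[464.0, 235.0], [545.0, 121.0], [624.0, 178.0], [542.0, 291.0]]
```

The row has three blanks: 1, 3 and one of the optional ones. The jig origin is about (0.584,-0.0625) with yaw -2.26°, and the keeper's yaw is about 36.3°, with its two-hole end at lower left (correct hand). Next is a helper that works out the moves.

```bash
cat > mv.py <<'E'
import sys
from h import *
J=np.array([.5842,-.0625]); JY=np.radians(-2.26)
def j2w(x,y): c,s=np.cos(JY),np.sin(JY); return J+np.array([c*x-s*y,s*x+c*y])/1000
def w2j(p): c,s=np.cos(JY),np.sin(JY); d=(np.array(p)[...,:2]-J)*1000; return d@np.array([[c,-s],[s,c]])
def row(x,y,z,yaw,frm=None):
    "target in jig mm, yaw deg rel. jig; frm=(x,y,z,yaw) or measured"
    def T(a): return np.r_[j2w(a[0],a[1]),a[2]/1000],R.from_euler('xyz',[np.pi,0,JY+np.radians(a[3])])
    if frm is None:
        o=robot.get_obs(); p,r=np.array(o['ee_pos']),R.from_euler('xyz',o['orientation'])
    else: p,r=T(frm)
    t,q=T((x,y,z,yaw))
    print((x,y,z,yaw),'->',np.round(r.inv().apply(t-p)*100,2),np.round((r.inv()*q).as_rotvec(),4))
def where():
    o=robot.get_obs(); print('t',o['t'],'jig',np.round(w2j(o['ee_pos']),1),'z',round(o['ee_pos'][2]*1000,1),'yawrel',round(np.degrees(o['orientation'][2]-JY),2),'rp',np.round(o['orientation'][:2],3),'F',np.round(o['contact_force'],1),'w',round(o['grip_width']*1000,1),'q7',round(o['q'][6],2))
E
python3 -c "
from mv import *
where(); row(22,-95,230,90)"
```

```text
t 0.1 jig [-374.4  653.3] z 230.4 yawrel 160.97 rp [-3.14  0.  ] F [ 0.4 -0.8  0.6] w 85.6 q7 -0.05
(22, -95, 230, 90) -> [-61.87 -57.82   0.14] [-1.4000e-03  1.2000e-03  1.2386e+00]
```

Call:
arm_command:
  series:
    - [-61.87,-57.82,0.1,0,0,1.2386,2]
    - [-61.87,-57.82,0.1,0,0,1.2386,2]
    - [-61.87,-57.82,0.1,0,0,1.2386,2]
    - [-61.87,-57.82,0.1,0,0,1.2386,2]
    - [-61.87,-57.82,0.1,0,0,1.2386,2]
    - [-61.87,-57.82,0.1,0,0,1.2386,2]
    - [-61.87,-57.82,0.1,0,0,1.2386,2]
    - [-61.87,-57.82,0.1,0,0,1.2386,2]
    - [-61.87,-57.82,0.1,0,0,1.2386,2]
    - [-61.87,-57.82,0.1,0,0,1.2386,2]

```text
t: 1.1
ee_pos: [0.4527, 0.1529, 0.2306]
orientation: [-3.142, -0.001, 1.531]
contact_force: [0.0, 1.3, 0.5]
grip_width: 0.02
```

```bash
python3 -c "
from mv import *
where(); row(22,-95,230,90)"
```

```text
t 1.1 jig [-139.9  210. ] z 230.6 yawrel 89.97 rp [-3.142e+00 -1.000e-03] F [0.  1.3 0.5] w 20.0 q7 -0.4
(22, -95, 230, 90) -> [-30.5   16.2    0.05] [-0.0001 -0.0005 -0.0004]
```

Call:
arm_command:
  series:
    - [-30.5,16.2,0,0,0,0,2]
    - [-30.5,16.2,0,0,0,0,2]
    - [-30.5,16.2,0,0,0,0,2]
    - [-30.5,16.2,0,0,0,0,2]
    - [-30.5,16.2,0,0,0,0,2]
    - [-30.5,16.2,0,0,0,0,2]
    - [-30.5,16.2,0,0,0,0,2]
    - [-30.5,16.2,0,0,0,0,2]
    - [-30.5,16.2,0,0,0,0,2]
    - [-30.5,16.2,0,0,0,0,2]

```text
t: 2.1
ee_pos: [0.602, -0.1545, 0.2301]
orientation: [-3.14, -0.002, 1.533]
contact_force: [-0.2, 0.6, 0.4]
grip_width: 0.0201
```

Run:
```python
from mv import *
where(); row(22,-95,23,90)
im,d=robot.camera('side'); P=cloud('side',d)
# row extents: beech pixels, z distribution in jig
g=w2j(P); hsv=cv2.cvtColor(im,cv2.COLOR_RGB2HSV)
m=(P[...,2]>.02)&(g[...,0]>-40)&(g[...,0]<60)&(g[...,1]>-70)&(g[...,1]<49)&(hsv[...,1]>60)&(P[...,2]<.09)
q=np.c_[g[m],P[m][:,2]*1000]; print(m.sum(),np.percentile(q,[2,50,98],axis=0).round(1))
low=q[q[:,2]<35]; print('low y pct',np.percentile(low[:,1],[2,10,50]),'low x',np.percentile(low[:,0],[2,98]))
```

```text
t 2.1 jig [ 21.4 -91.2] z 230.1 yawrel 90.1 rp [-3.14e+00 -2.00e-03] F [-0.2  0.6  0.4] w 20.1 q7 0.38
(22, -95, 23, 90) -> [-0.41  0.08 20.71] [-0.0012 -0.0016  0.0017]
894 [[-16.2 -43.7  23.8]
 [ 13.3  -6.2  59.1]
 [ 46.1  44.8  79.4]]
low y pct [-46.09843484 -44.19728082 -38.02076253] low x [-16.22375527  56.65220139]
```

Call:
arm_command:
  series:
    - [-0.3,0,5,0,0,0,2]
    - [-0.3,0,10,0,0,0,2]
    - [-0.3,0,15,0,0,0,2]
    - [-0.3,0,18,0,0,0,2]
    - [-0.3,0,20,0,0,0,2]
    - [-0.3,0,20.8,0,0,0,2]
    - [0,0,20.8,0,0,0,2]
    - [1,0,20.8,0,0,0,2]
    - [2,0,20.8,0,0,0,2]
    - [3,0,20.8,0,0,0,2]

```text
t: 3.15
ee_pos: [0.6054, -0.1263, 0.0246]
orientation: [3.137, 0.001, 1.532]
contact_force: [5.3, -0.8, 1.9]
grip_width: 0.02
```

Call:
arm_command:
  series:
    - [0.4,0,0,0,0,0,2]
    - [0.8,0,0,0,0,0,2]
    - [1.2,0,0,0,0,0,2]
    - [1.6,0,0,0,0,0,2]
    - [2.0,0,0,0,0,0,2]
    - [2.4,0,0,0,0,0,2]
    - [2.8,0,0,0,0,0,2]
    - [3.2,0,0,0,0,0,2]
    - [3.6,0,0,0,0,0,2]
    - [4.0,0,0,0,0,0,2]

```text
t: 4.15
ee_pos: [0.6051, -0.086, 0.0227]
orientation: [-3.142, -0.0, 1.531]
contact_force: [0.9, -1.0, -0.5]
grip_width: 0.0199
```

Run:
```python
from mv import *
where()
im,d=robot.camera('side'); save('s1.png',im[165:290,240:380],4.5)
where()
```

```text
t 4.15 jig [ 21.8 -22.6] z 22.7 yawrel 90.0 rp [-3.142 -0.   ] F [ 0.9 -1.  -0.5] w 19.9 q7 0.4
t 4.2 jig [ 21.8 -21.6] z 22.6 yawrel 90.06 rp [-3.141e+00 -1.000e-03] F [-0.8  0.2  0. ] w 20.0 q7 0.4
```

View pics/s1.png

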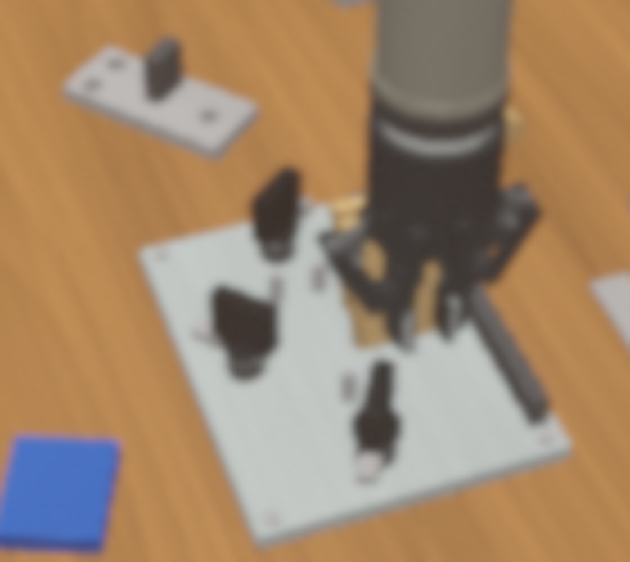

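Call:
arm_command:
  series:
    - [0.2,0,0,0,0,0,2]
    - [0.4,0,0,0,0,0,2]
    - [0.6,0,0,0,0,0,2]
    - [0.8,0,0,0,0,0,2]
    - [1.0,0,0,0,0,0,2]
    - [1.2,0,0,0,0,0,2]
    - [1.3,0,0,0,0,0,2]
    - [1.4,0,0,0,0,0,2]
    - [1.5,0,0,0,0,0,2]
    - [1.6,0,0,0,0,0,2]

```text
t: 5.2
ee_pos: [0.6057, -0.0703, 0.0227]
orientation: [-3.142, -0.0, 1.531]
contact_force: [0.2, -0.8, -1.1]
grip_width: 0.0201
```

Run:
```python
from mv import *
where()
im,d=robot.camera('side'); save('s2.png',im[165:290,240:380],4.5)
where()
```

```text
t 5.2 jig [21.8 -7. ] z 22.7 yawrel 89.99 rp [-3.142 -0.   ] F [ 0.2 -0.8 -1.1] w 20.1 q7 0.37
t 5.25 jig [21.8 -6.7] z 22.7 yawrel 90.01 rp [-3.142 -0.   ] F [-0.4 -0.5 -0.5] w 20.0 q7 0.37
```

View pics/s2.png

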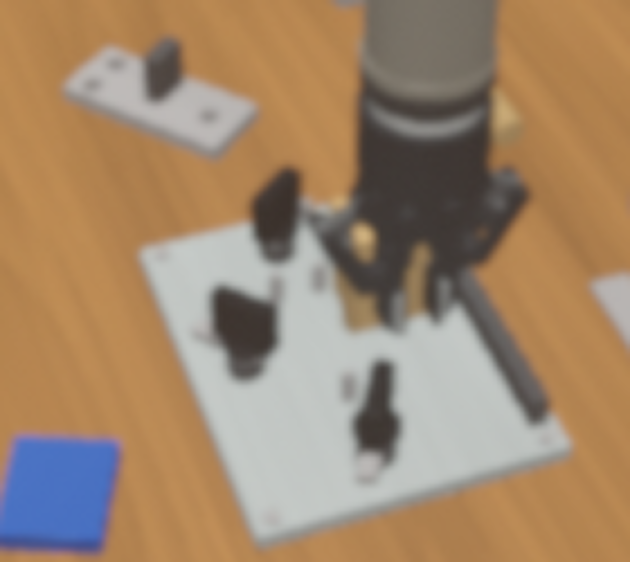

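Call:
arm_command:
  series:
    - [0.1,0,0,0,0,0,2]
    - [0.2,0,0,0,0,0,2]
    - [0.25,0,0,0,0,0,2]
    - [0.3,0,0,0,0,0,2]
    - [0.35,0,0,0,0,0,2]
    - [0.4,0,0,0,0,0,2]
    - [0.4,0,0,0,0,0,2]

```text
t: 5.95
ee_pos: [0.6057, -0.0685, 0.0227]
orientation: [3.141, 0.002, 1.53]
contact_force: [0.1, -5.6, -1.6]
grip_width: 0.0199
```

Call:
arm_command:
  series:
    - [0.05,0,0,0,0,0,2]
    - [0.1,0,0,0,0,0,2]
    - [0.15,0,0,0,0,0,2]
    - [0.2,0,0,0,0,0,2]
    - [0.2,0,0,0,0,0,2]

```text
t: 6.45
ee_pos: [0.6056, -0.0685, 0.0228]
orientation: [3.141, 0.005, 1.529]
contact_force: [0.9, -9.9, -2.3]
grip_width: 0.0201
```

```bash
python3 -c "
from mv import *
where()"
```

```text
t 6.45 jig [21.7 -5.2] z 22.8 yawrel 89.85 rp [3.141 0.005] F [ 0.9 -9.9 -2.3] w 20.1 q7 0.36
```

Call:
arm_command:
  series:
    - [-0.6,0,0,0,0,0,2]
    - [-2,0,0,0,0,0,2]
    - [-3,0,-2,0,0,0,2]
    - [-3,0,-7,0,0,0,2]
    - [-3,0,-12,0,0,0,2]
    - [-5,-4,-14,0,0,0,2]
    - [-6,-9,-14,0,0,0,2]
    - [-6,-14,-14,0,0,0,2]
    - [-6,-18,-14,0,0,0,2]
    - [-6,-18,-14,0,0,0,2]

```text
t: 7.45
ee_pos: [0.4172, -0.1166, 0.1616]
orientation: [-3.136, -0.006, 1.529]
contact_force: [1.1, 0.4, -0.3]
grip_width: 0.0201
```

```bash
cat > rowchk.py <<'E'
from mv import *
import sys
def chk(tag,view=True):
    where()
    for n in('top','side'):
        im,d=robot.camera(n); P=cloud(n,d); np.savez(n+tag+'.npz',im=im,d=d)
        g=w2j(P); z=P[...,2]*1000; hsv=cv2.cvtColor(im,cv2.COLOR_RGB2HSV)
        c=(hsv[...,1]>50)&(hsv[...,0]<28)&(hsv[...,2]>90)
        m=c&(abs(g[...,0]-20)<60)&(abs(g[...,1])<60)&(z>74)&(z<92)
        ms=cv2.connectedComponentsWithStats(m.astype('uint8'));i=1+np.argmax(ms[2][1:,4]);m=ms[1]==i
        uv=np.argwhere(m)[:,::-1]; Q=w2j(onplane(n,uv,.082))
        print(n,'top px',m.sum(),'x',np.percentile(Q[:,0],[1,50,99]).round(1),'y',np.percentile(Q[:,1],[1,50,99]).round(1),'z',np.percentile(z[m],[5,50,95]).round(1))
        for lo in range(8,50,7):
            s=Q[(Q[:,1]>lo)&(Q[:,1]<lo+7)]
            if len(s)>3: print('  y',lo,'x',s[:,0].min().round(1),s[:,0].max().round(1))
    if view:
        a=np.load('top'+tag+'.npz')['im'][185:265,290:385]; b=np.load('side'+tag+'.npz')['im'][185:290,260:370]
        A=cv2.resize(a,(475,400),interpolation=cv2.INTER_CUBIC);B=cv2.resize(b,(314,300),interpolation=cv2.INTER_CUBIC)
        o=np.zeros((400,790,3),'uint8');o[:,:475]=A;o[:300,476:]=B; save('chk'+tag+'.png',o)
E
python3 -c "
from rowchk import *
chk('3')"
```

```text
t 7.45 jig [-164.8  -60.7] z 161.6 yawrel 89.87 rp [-3.136 -0.006] F [ 1.1  0.4 -0.3] w 20.1 q7 0.24
top top px 285 x [-15.9  13.8  46. ] y [ 7.6 28.2 46.7] z [78.4 81.7 85.5]
  y 8 x -15.9 40.6
  y 15 x -16.0 43.3
  y 22 x -13.2 43.3
  y 29 x -13.3 46.1
  y 36 x -13.5 46.0
  y 43 x -10.6 45.9
side top px 283 x [-16.8  14.   45.8] y [-4.5 18.8 42.5] z [75.8 80.  82.4]
  y 8 x -18.1 42.7
  y 15 x -14.1 45.7
  y 22 x -13.9 46.3
  y 29 x -12.5 45.3
  y 36 x -13.7 46.8
```

View pics/chk3.png

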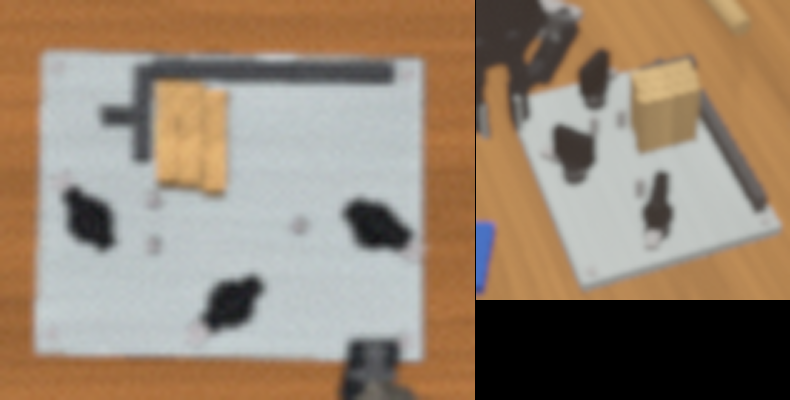

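The row is upright and closed (top px ~ (190,138) in the crop), with its ends staggered 6–11 mm short of the fence. Squaring comes next.

```bash
python3 -c "
from mv import *
row(-32,15,130,0)"
```

```text
(-32, 15, 130, 0) -> [ 7.54 12.62  3.37] [-4.0000e-04 -3.6000e-03  1.5707e+00]
```

Call:
arm_command:
  series:
    - [4,4,0,0,0,1.57,0]
    - [7.57,10,0,0,0,1.57,0]
    - [7.57,13.28,0,0,0,1.57,0]
    - [7.57,13.28,2,0,0,1.57,0]
    - [7.57,13.28,3,0,0,1.57,0]
    - [7.57,13.28,3.2,0,0,1.57,0]
    - [7.57,13.28,3.2,0,0,1.57,0]
    - [7.57,13.28,3.2,0,0,1.57,0]
    - [7.57,13.28,3.2,0,0,1.57,0]
    - [7.57,13.28,3.2,0,0,1.57,0]

```text
t: 8.55
ee_pos: [0.5615, -0.0462, 0.1305]
orientation: [3.141, -0.001, 0.027]
contact_force: [-1.0, -0.7, 0.4]
grip_width: 0.0001
```

```bash
python3 -c "
from mv import *
where();row(-32,15,130,0);row(-32,15,30,0)"
```

```text
t 8.55 jig [-23.4  15.4] z 130.5 yawrel 3.83 rp [ 3.141e+00 -1.000e-03] F [-1.  -0.7  0.4] w 0.1 q7 -1.08
(-32, 15, 130, 0) -> [-0.86 -0.01  0.05] [ 0.001  -0.001   0.0669]
(-32, 15, 30, 0) -> [-0.87 -0.02 10.05] [ 0.001  -0.001   0.0669]
```

Call:
arm_command:
  series:
    - [-0.87,0,0,0,0,0.067,0]
    - [-0.87,0,4,0,0,0.067,0]
    - [-0.87,0,8,0,0,0.067,0]
    - [-0.87,0,9.5,0,0,0.067,0]
    - [-0.87,0,10.05,0,0,0.067,0]
    - [-0.87,0,10.05,0,0,0.067,0]

```text
t: 9.15
ee_pos: [0.5517, -0.0474, 0.0303]
orientation: [3.141, -0.0, -0.035]
contact_force: [0.5, -0.6, 0.3]
grip_width: 0.0002
```

```bash
python3 -c "
from mv import *
where();row(-26,26,28,0);row(-16,26,28,0)"
```

```text
t 9.15 jig [-33.1  13.8] z 30.3 yawrel 0.23 rp [ 3.141 -0.   ] F [ 0.5 -0.6  0.3] w 0.2 q7 -1.02
(-26, 26, 28, 0) -> [ 0.71 -1.21  0.23] [ 0.0006 -0.0005  0.004 ]
(-16, 26, 28, 0) -> [ 1.71 -1.21  0.23] [ 0.0006 -0.0005  0.004 ]
```

Call:
arm_command:
  series:
    - [0.35,-0.6,0.3,0,0,0.004,0]
    - [0.6,-1.2,0.3,0,0,0.004,0]
    - [0.8,-1.2,0.3,0,0,0.004,0]
    - [0.95,-1.2,0.3,0,0,0.004,0]
    - [1.1,-1.2,0.3,0,0,0.004,0]
    - [1.2,-1.2,0.3,0,0,0.004,0]
    - [1.3,-1.2,0.3,0,0,0.004,0]
    - [1.4,-1.2,0.3,0,0,0.004,0]
    - [1.5,-1.2,0.3,0,0,0.004,0]
    - [1.5,-1.2,0.3,0,0,0.004,0]

```text
t: 10.15
ee_pos: [0.5663, -0.0357, 0.0272]
orientation: [3.142, -0.0, -0.04]
contact_force: [-0.2, 0.6, 0.1]
grip_width: -0.0002
```

Call:
arm_command:
  series:
    - [0.05,0,0,0,0,0,0]
    - [0.1,0,0,0,0,0,0]
    - [0.15,0,0,0,0,0,0]
    - [0.2,0,0,0,0,0,0]
    - [0.2,0,0,0,0,0,0]

```text
t: 10.65
ee_pos: [0.5682, -0.0357, 0.0272]
orientation: [-3.142, -0.0, -0.04]
contact_force: [-0.9, 0.2, -0.4]
grip_width: -0.0
```

```bash
python3 -c "
from rowchk import *
chk('4',False)"
```

```text
t 10.65 jig [-17.   26.2] z 27.2 yawrel -0.01 rp [-3.142 -0.   ] F [-0.9  0.2 -0.4] w -0.0 q7 -1.05Traceback (most recent call last):
  File "<string>", line 3, in <module>
    chk('4',False)
    ~~~^^^^^^^^^^^
  File "rowchk.py", line 10, in chk
    ms=cv2.connectedComponentsWithStats(m.astype('uint8'));i=1+np.argmax(ms[2][1:,4]);m=ms[1]==i
                                                               ~~~~~~~~~^^^^^^^^^^^^^
    return _wrapfunc(a, 'argmax', axis=axis, out=out, **kwds)
    return bound(*args, **kwds)
ValueError: attempt to get argmax of an empty sequence
```

Gripper occludes the view from above; continuing until force builds.

Call:
arm_command:
  series:
    - [0.05,0,0,0,0,0,0]
    - [0.1,0,0,0,0,0,0]
    - [0.15,0,0,0,0,0,0]
    - [0.2,0,0,0,0,0,0]
    - [0.2,0,0,0,0,0,0]

```text
t: 11.2
ee_pos: [0.5691, -0.0358, 0.027]
orientation: [-3.141, 0.002, -0.04]
contact_force: [-4.8, 1.0, 1.8]
grip_width: 0.0003
```

Call:
arm_command:
  series:
    - [0.05,0,0,0,0,0,0]
    - [0.1,0,0,0,0,0,0]
    - [0.15,0,0,0,0,0,0]
    - [0.15,0,0,0,0,0,0]

```text
t: 11.6
ee_pos: [0.5702, -0.0359, 0.0269]
orientation: [-3.141, 0.003, -0.04]
contact_force: [-6.5, -0.1, 3.2]
grip_width: -0.0
```

Call:
arm_command:
  series:
    - [-0.3,0,0,0,0,0,0]
    - [-0.8,0.2,0,0,0,0,0]
    - [-1.4,1.0,0,0,0,0,0]
    - [-1.6,1.2,-2,0,0,0,0]
    - [-1.6,1.2,-6,0,0,0,0]
    - [-1.6,1.2,-10,0,0,0,2]
    - [-6,1.2,-12,0,0,0,2]
    - [-11,1.2,-13,0,0,0,2]
    - [-15,1.2,-13,0,0,0,2]
    - [-15,1.2,-13,0,0,0,2]

```text
t: 12.6
ee_pos: [0.4151, -0.0392, 0.1552]
orientation: [-3.133, 0.006, -0.036]
contact_force: [-0.8, 0.3, 0.1]
grip_width: 0.0199
```

```bash
python3 -c "
from rowchk import *
chk('4')"
```

```text
t 12.6 jig [-169.9   16.6] z 155.2 yawrel 0.2 rp [-3.133  0.006] F [-0.8  0.3  0.1] w 19.9 q7 -1.34
top top px 255 x [-4.5 22.6 52.5] y [ 4.8 23.  45.3] z [78.4 82.1 86. ]
  y 8 x -4.1 52.5
  y 15 x -4.2 52.3
  y 22 x -4.4 52.2
  y 29 x -4.5 52.1
  y 36 x -4.6 52.0
  y 43 x -4.6 51.9
side top px 287 x [-6.7 22.8 53.7] y [-5.9 17.9 42.8] z [75.5 79.9 82. ]
  y 8 x -6.9 54.3
  y 15 x -6.6 53.3
  y 22 x -6.4 53.9
  y 29 x -7.5 54.5
  y 36 x -4.7 53.5
```

View pics/chk4.png

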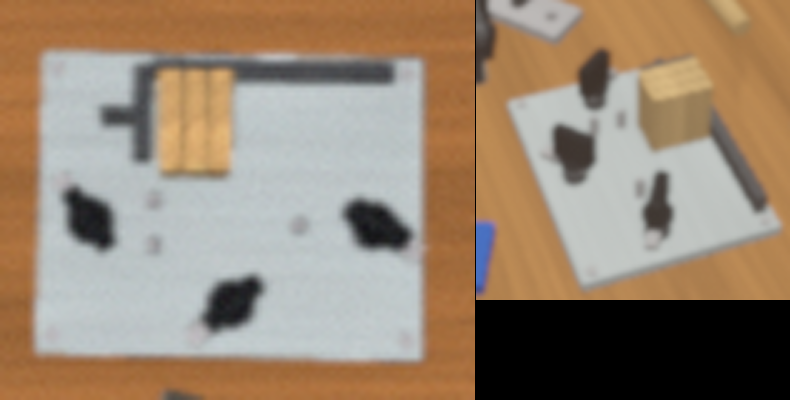

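Ends are flush to the eye, but the row sits about 2 mm off the backstop at its near end, so I'll close it again in +y.

Call:
arm_command:
  series:
    - [5,4,0,0,0,-1.57,2]
    - [10,4.7,0,0,0,-1.57,2]
    - [15,4.7,0,0,0,-1.57,2]
    - [19.3,4.7,0,0,0,-1.57,2]
    - [19.3,4.7,0,0,0,-1.57,2]
    - [19.3,4.7,0,0,0,-1.57,2]
    - [19.3,4.7,0,0,0,-1.57,2]
    - [19.3,4.7,0,0,0,-1.57,2]
    - [19.3,4.7,0,0,0,-1.57,2]
    - [19.3,4.7,0,0,0,-1.57,2]

```text
t: 13.7
ee_pos: [0.6136, -0.0986, 0.1561]
orientation: [3.141, 0.001, 1.394]
contact_force: [-0.1, 0.0, 0.2]
grip_width: 0.02
```

```bash
python3 -c "
from mv import *
where();row(23,-30,155,90);row(23,-30,32,90)"
```

```text
t 13.7 jig [ 30.8 -35. ] z 156.1 yawrel 82.13 rp [3.141e+00 1.000e-03] F [-0.1  0.   0.2] w 20.0 q7 0.18
(23, -30, 155, 90) -> [ 0.38 -0.84  0.11] [ 0.0009  0.0006 -0.1374]
(23, -30, 32, 90) -> [ 0.39 -0.85 12.41] [ 0.0009  0.0006 -0.1374]
```

Call:
arm_command:
  series:
    - [0.2,-0.7,0,0,0,-0.07,2]
    - [0.2,-0.7,2,0,0,-0.07,2]
    - [0.2,-0.7,5,0,0,-0.07,2]
    - [0.2,-0.7,5,0,0,-0.07,2]

```text
t: 14.1
ee_pos: [0.6037, -0.0943, 0.1026]
orientation: [-3.135, 0.0, 1.458]
contact_force: [-1.2, -0.3, -1.1]
grip_width: 0.02
```

```bash
python3 -c "
from mv import *
where();row(23,-30,32,90)"
```

```text
t 14.1 jig [ 20.7 -31. ] z 102.6 yawrel 85.79 rp [-3.135  0.   ] F [-1.2 -0.3 -1.1] w 20.0 q7 0.26
(23, -30, 32, 90) -> [0.12 0.27 7.06] [-0.0071  0.0001 -0.0734]
```

Call:
arm_command:
  series:
    - [0.05,0.2,0,0,0,-0.073,2]
    - [0.05,0.2,4,0,0,-0.073,2]
    - [0.05,0.2,6.5,0,0,-0.073,2]
    - [0.05,0.2,7,0,0,-0.073,2]
    - [0.7,0.2,7,0,0,-0.073,2]
    - [1.2,0.2,7,0,0,-0.073,2]
    - [1.6,0.2,7,0,0,-0.073,2]
    - [1.8,0.2,7,0,0,-0.073,2]
    - [2.0,0.2,7,0,0,-0.073,2]
    - [2.0,0.2,7,0,0,-0.073,2]

```text
t: 15.1
ee_pos: [0.6103, -0.0732, 0.0376]
orientation: [3.14, -0.0, 1.534]
contact_force: [-0.1, 0.4, 0.4]
grip_width: 0.02
```

Call:
arm_command:
  series:
    - [0.1,0,0,0,0,0,2]
    - [0.2,0,0,0,0,0,2]
    - [0.3,0,0,0,0,0,2]
    - [0.35,0,0,0,0,0,2]
    - [0.4,0,0,0,0,0,2]
    - [0.45,0,0,0,0,0,2]
    - [0.5,0,0,0,0,0,2]
    - [0.5,0,0,0,0,0,2]

```text
t: 15.9
ee_pos: [0.6101, -0.0687, 0.0372]
orientation: [3.141, 0.0, 1.533]
contact_force: [0.4, -0.8, 0.6]
grip_width: 0.0202
```

```bash
python3 -c "
from mv import *
where()"
```

```text
t 15.9 jig [26.2 -5.2] z 37.2 yawrel 90.1 rp [3.141 0.   ] F [ 0.4 -0.8  0.6] w 20.2 q7 0.33
```

Call:
arm_command:
  series:
    - [0.05,0,0,0,0,0,2]
    - [0.1,0,0,0,0,0,2]
    - [0.15,0,0,0,0,0,2]
    - [0.2,0,0,0,0,0,2]
    - [0.25,0,0,0,0,0,2]
    - [0.3,0,0,0,0,0,2]
    - [0.3,0,0,0,0,0,2]

```text
t: 16.6
ee_pos: [0.6101, -0.0678, 0.0372]
orientation: [3.141, 0.003, 1.532]
contact_force: [-0.6, -4.8, -1.1]
grip_width: 0.0197
```

```bash
python3 -c "
from mv import *
where()"
```

```text
t 16.6 jig [26.  -4.3] z 37.2 yawrel 90.02 rp [3.141e+00 3.000e-03] F [-0.6 -4.8 -1.1] w 19.7 q7 0.33
```

Call:
arm_command:
  series:
    - [-0.5,0,0,0,0,0,2]
    - [-2,0,0,0,0,0,2]
    - [-2.5,0,-4,0,0,0,2]
    - [-2.5,0,-9,0,0,0,2]
    - [-2.5,-1,-14,0,0,0,2]
    - [-2,-6,-16,0,0,0,3]
    - [0,-11,-16,0,0,0,3]
    - [2,-16,-16,0,0,0,3]
    - [4,-19,-16,0,0,0,3]
    - [4,-19,-16,0,0,0,3]

```text
t: 17.6
ee_pos: [0.4161, -0.0155, 0.1962]
orientation: [-3.137, -0.006, 1.539]
contact_force: [0.6, -0.2, 0.0]
grip_width: 0.0299
```

Run:
```python
from rowchk import *
from fit import *
chk('5')
im=np.load('top5.npz')['im']
for nm,s in(('jig',(315,250)),('keep',(262,230))):
    P,r=fitrect('top',im,s,.012); print(nm,np.round(r[0],1),np.round(r[1],1),round(r[2],2))
# dark round holes/studs: print local darkest blobs for holes
def hole(pred,zz,win=3,pol=-1):
    u,v=proj('top',[pred[0],pred[1],zz])[0]; S=8
    y0,x0=int(v)-7,int(u)-7; c=cv2.resize(cv2.cvtColor(im[y0:y0+15,x0:x0+15],cv2.COLOR_RGB2GRAY),None,fx=S,fy=S,interpolation=cv2.INTER_CUBIC).astype(float)
    c=np.clip(np.percentile(c,75)-c-12,0,None); yy,xx=np.mgrid[:c.shape[0],:c.shape[1]]
    w=c*(np.hypot((xx+.5)/S-.5+x0-u,(yy+.5)/S-.5+y0-v)<3.5); 
    q=[(w*xx).sum()/w.sum(),(w*yy).sum()/w.sum()]; q=(np.array(q)+.5)/S-.5+[x0,y0]
    return onplane('top',[q],zz)[0,:2]*1000
Kc=np.array(r[0]);a=np.radians(36.3);Rk=np.array([[np.cos(a),-np.sin(a)],[np.sin(a),np.cos(a)]])
for h in((-14,48),(14,48),(0,-42),(6,0)): 
    p=Kc+Rk@np.array(h); print('hole',h,p.round(1),hole(p/1000,.012 if h!=(6,0) else .05).round(1))
for h in((-49,48),(-21,48),(-35,-42)):
    p=j2w(*h); print('stud',h,(p*1000).round(1),hole(p,.028).round(1))
```

```text
t 17.6 jig [-169.9   40.3] z 196.2 yawrel 90.41 rp [-3.137 -0.006] F [ 0.6 -0.2  0. ] w 29.9 q7 -0.08
top top px 279 x [-4.5 25.1 52.4] y [ 4.8 23.2 43.9] z [78.3 82.  85.6]
  y 8 x -4.1 52.5
  y 15 x -4.2 52.3
  y 22 x -4.4 52.2
  y 29 x -4.5 52.1
  y 36 x -4.6 52.0
  y 43 x -4.6 51.9
side top px 275 x [-5.9 23.4 53.6] y [-2.9 19.7 43.7] z [76.4 80.1 82.1]
  y 8 x -5.5 54.3
  y 15 x -6.6 53.3
  y 22 x -6.4 53.9
  y 29 x -6.1 52.9
  y 36 x -4.7 53.5
  y 43 x 0.6 50.0
jig [562.2 -61.7] [242.7 192. ] 87.63
keep [533.3 203.5] [ 56.9 132.4] 36.38
hole (-14, 48) [493.6 233.9] [493.9 235.1]
hole (14, 48) [516.2 250.4] [516.4 251.7]
hole (0, -42) [558.2 169.6] [558.7 171.3]
hole (6, 0) [538.1 207. ] [539.  205.8]
stud (-49, 48) [537.1 -12.6] [537.4 -14.1]
stud (-21, 48) [565.1 -13.7] [564.5 -14.6]
stud (-35, -42) [ 547.6 -103.1] [ 547.2 -103.5]
```

View pics/chk5.png

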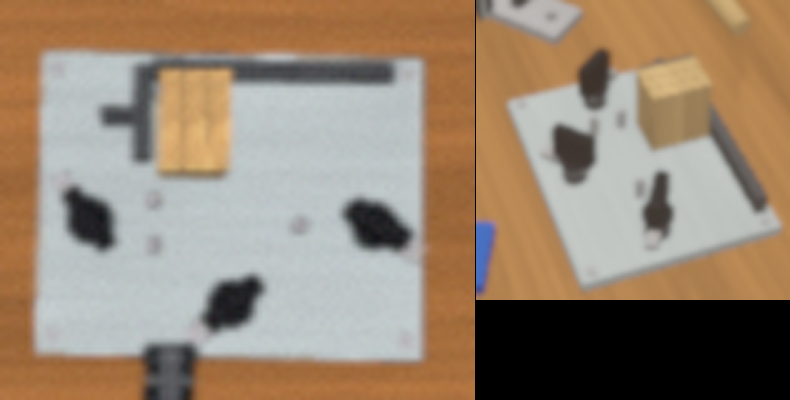

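Row closed to ~0.5 mm by contact force and flush. Next is the keeper, gripped by its rib.

```bash
sed -i 's/J=np.array.*; JY/J=np.array([.5840,-.0634]); JY/' mv.py; python3 -c "
from mv import *
where(); p=w2j([.5384,.2082]); print(p); row(p[0],p[1],120,38.6);row(p[0],p[1],20,38.6)"
```

```text
t 17.7 jig [-164.    39.1] z 197.6 yawrel 90.2 rp [ 3.14e+00 -2.00e-03] F [ 0.6 -0.6  0.1] w 29.8 q7 -0.08
[-56.2748633  269.59054093]
(np.float64(-56.274863295331585), np.float64(269.59054093400937), 120, 38.6) -> [23.   10.84  7.83] [ 9.000e-04 -3.000e-03  9.006e-01]
(np.float64(-56.274863295331585), np.float64(269.59054093400937), 20, 38.6) -> [22.98 10.82 17.83] [ 9.000e-04 -3.000e-03  9.006e-01]
```

Call:
arm_command:
  series:
    - [5,2,0,0,0,0.9,5]
    - [10,4,2,0,0,0.9,5]
    - [15,7,4,0,0,0.9,5]
    - [20,10,6,0,0,0.9,5]
    - [23,10.85,7.8,0,0,0.9,5]
    - [23,10.85,7.8,0,0,0.9,5]
    - [23,10.85,7.8,0,0,0.9,5]
    - [23,10.85,7.8,0,0,0.9,5]
    - [23,10.85,7.8,0,0,0.9,5]
    - [23,10.85,7.8,0,0,0.9,5]

```text
t: 18.7
ee_pos: [0.5395, 0.2055, 0.12]
orientation: [3.141, -0.002, 0.631]
contact_force: [-0.3, -0.4, -1.0]
grip_width: 0.0498
```

```bash
python3 -c "
from mv import *
where(); p=w2j([.5384,.2082]); row(p[0],p[1],20,38.6)"
```

```text
t 18.7 jig [-55.  266.9] z 120.0 yawrel 38.42 rp [ 3.141e+00 -2.000e-03] F [-0.3 -0.4 -1. ] w 49.8 q7 -1.12
(np.float64(-56.274863295331585), np.float64(269.59054093400937), 20, 38.6) -> [ 0.05 -0.29 10.  ] [ 0.0005 -0.0016 -0.0031]
```

Call:
arm_command:
  series:
    - [0.05,-0.29,4,0,0,0,5]
    - [0.05,-0.29,8,0,0,0,5]
    - [0.05,-0.29,9.5,0,0,0,5]
    - [0.05,-0.29,10,0,0,0,5]
    - [0.05,-0.29,10,0,0,0,2.5]
    - [0.05,-0.29,10,0,0,0,1]
    - [0.05,-0.29,10,0,0,0,1]
    - [0.05,-0.29,10,0,0,0,1]
    - [0.05,-0.29,10,0,0,0,1]
    - [0.05,-0.29,10,0,0,0,1]
  squeeze: 90

```text
t: 19.7
ee_pos: [0.5396, 0.2101, 0.0213]
orientation: [3.14, -0.004, 0.633]
contact_force: [0.1, -0.1, 7.9]
grip_width: 0.0129
```

```bash
python3 -c "
from mv import *
where()"
```

```text
t 19.7 jig [-55.2 271.6] z 21.3 yawrel 38.52 rp [ 3.14  -0.004] F [ 0.1 -0.1  7.9] w 12.9 q7 -1.05
```

Call:
arm_command:
  series:
    - [0,0,-1,0,0,0,1]
    - [0,0,-3,0,0,0,1]
    - [0,0,-5,0,0,0,1]
    - [0,0,-8,0,0,0,1]
    - [0,0,-10,0,0,0,1]
    - [0,0,-10,0,0,0,1]

```text
t: 20.3
ee_pos: [0.5397, 0.2107, 0.1224]
orientation: [3.141, -0.007, 0.633]
contact_force: [0.7, 1.1, -2.2]
grip_width: 0.0125
```

Run:
```python
from mv import *
where(); row(-29,0,121,0); o=robot.get_obs(); print(o['ft_torque'])
im,d=robot.camera('side'); save('s6.png',im[90:290,220:420],3)
```

```text
t 20.3 jig [-55.1 272.2] z 122.4 yawrel 38.54 rp [ 3.141 -0.007] F [ 0.7  1.1 -2.2] w 12.5 q7 -1.13
(-29, 0, 121, 0) -> [-14.91  22.91   0.06] [-0.0013 -0.0069  0.6726]
[-0.02158266 -0.06821073 -0.00979009]
```

View pics/s6.png

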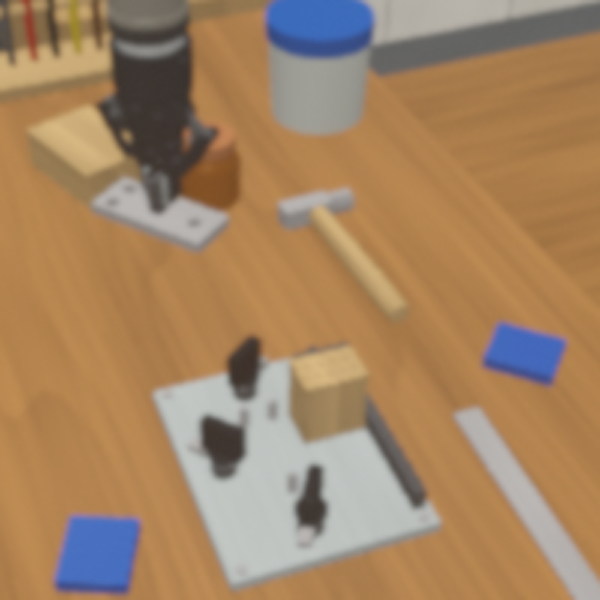

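Call:
arm_command:
  series:
    - [-4,5,0,0,0,0.673,1]
    - [-7,9,0,0,0,0.673,1]
    - [-10,13,0,0,0,0.673,1]
    - [-12,17,0,0,0,0.673,1]
    - [-13.5,20,0,0,0,0.673,1]
    - [-14.75,22.78,0,0,0,0.673,1]
    - [-14.75,22.78,0,0,0,0.673,1]
    - [-14.75,22.78,0,0,0,0.673,1]
    - [-14.75,22.78,0,0,0,0.673,1]

```text
t: 21.25
ee_pos: [0.5527, -0.0594, 0.118]
orientation: [-3.141, 0.002, -0.038]
contact_force: [0.2, -0.5, -2.7]
grip_width: 0.0126
```

```bash
cat > kp.py <<'E'
from mv import *
def holes(tag,zt,xc,yc,n='top'):
    im,d=robot.camera(n); np.savez(n+tag+'.npz',im=im,d=d)
    g=cv2.cvtColor(im,cv2.COLOR_RGB2GRAY); res=[]
    for h in((-14,48),(14,48),(0,-42)):
        w=j2w(xc+h[0],yc+h[1]); u,v=proj(n,[w[0],w[1],zt])[0]; S=8
        y0,x0=int(v)-6,int(u)-6; c=cv2.resize(g[y0:y0+13,x0:x0+13],None,fx=S,fy=S,interpolation=cv2.INTER_CUBIC).astype(float)
        c=np.clip(np.percentile(c,70)-c-8,0,None); yy,xx=np.mgrid[:c.shape[0],:c.shape[1]]
        X=(xx+.5)/S-.5+x0;Y=(yy+.5)/S-.5+y0; w=c*(np.hypot(X-u,Y-v)<4)
        q=[(w*X).sum()/w.sum(),(w*Y).sum()/w.sum()]; p=w2j(onplane(n,[q],zt)[0])
        res.append(p-[h[0],h[1]]); print(n,h,'->centre',res[-1].round(1))
    res=np.array(res); print('mean',res.mean(0).round(2),'yaw err deg',np.degrees((res[2,0]-res[:2,0].mean())/90).round(2))
    return im
E
python3 - <<'E'
from kp import *
where()
zt=robot.get_obs()['ee_pos'][2]-.0213+.012
im=holes('7',zt,-35,0); im2=holes('7',zt,-35,0,'side')
where()
a=cv2.resize(im[185:265,290:385],(475,400),interpolation=cv2.INTER_CUBIC)
b=cv2.resize(im2[165:265,260:360],(310,310),interpolation=cv2.INTER_CUBIC); o=np.zeros((400,790,3),'uint8');o[:,:475]=a;o[:310,480:]=b; save('k7.png',o)
E
```

```text
t 21.25 jig [-31.5   2.8] z 118.0 yawrel 0.07 rp [-3.141e+00  2.000e-03] F [ 0.2 -0.5 -2.7] w 12.6 q7 -1.22
top (-14, 48) ->centre [-38.4  -2.8]
top (14, 48) ->centre [-33.    7.2]
top (0, -42) ->centre [-42.    2.4]
mean [-37.79   2.26] yaw err deg -4.03
side (-14, 48) ->centre [-39.1   0.8]
side (14, 48) ->centre [-31.8   0.3]
side (0, -42) ->centre [-38.4   1.4]
mean [-36.39   0.85] yaw err deg -1.88
t 21.35 jig [-31.   3.] z 118.5 yawrel 0.12 rp [-3.141e+00  1.000e-03] F [ 0.8 -0.2 -3.1] w 12.8 q7 -1.22
```

View pics/k7.png

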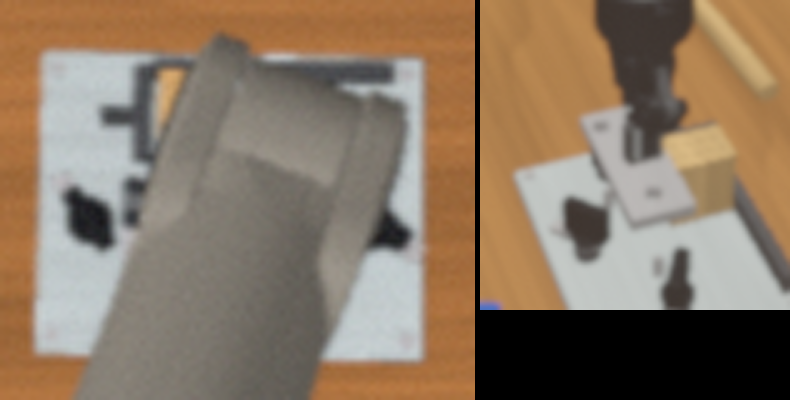

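Run:
```python
from mv import *
im=np.load('side5.npz')['im']; g=cv2.cvtColor(im,cv2.COLOR_RGB2GRAY)
for h in((-21,48),(-35,-42)):
    w=j2w(*h); a=proj('side',[[*w,.012],[*w,.034]]); m=a.mean(0); print(h,a.round(1).tolist())
    u,v=m.round().astype(int); print(g[v-6:v+7,u-6:u+7])
```

```text
(-21, 48) [[310.0, 228.6], [310.0, 223.0]]
[[103 141 173 188 192 192 192 192 193 193 192 181 158]
 [113 150 177 189 192 192 191 191 192 192 191 180 158]
 [139 167 184 191 191 190 188 188 189 191 190 180 158]
 [169 183 190 192 189 185 179 177 182 188 190 179 158]
 [186 191 193 191 185 174 164 163 174 186 189 179 157]
 [191 193 193 191 183 166 152 152 168 184 189 178 157]
 [191 193 193 191 181 163 147 148 167 184 188 178 156]
 [189 193 193 191 181 163 146 148 167 184 188 178 157]
 [188 193 193 191 182 165 151 152 170 185 189 181 162]
 [189 193 193 192 186 174 163 165 177 188 190 186 172]
 [189 194 194 193 191 186 182 182 186 191 192 189 180]
 [191 194 195 194 194 193 191 191 192 193 193 192 187]
 [192 195 195 194 195 195 195 194 194 194 194 193 191]]
(-35, -42) [[316.7, 252.8], [316.8, 247.2]]
[[196 196 196 196 196 196 196 195 196 195 193 184 171]
 [196 196 196 195 196 196 195 195 195 194 186 167 137]
 [196 196 196 195 194 193 192 192 193 191 178 148 106]
 [196 197 196 194 190 184 181 183 187 187 170 130  88]
 [196 196 196 192 184 172 165 169 179 183 164 121  80]
 [195 196 196 191 178 160 151 157 172 177 158 114  75]
 [195 196 196 191 177 155 144 152 167 170 146 102  70]
 [195 195 196 191 177 154 143 151 165 163 133  91  67]
 [195 195 196 192 177 156 145 153 164 158 123  81  65]
 [195 195 195 192 181 163 156 161 165 151 112  75  64]
 [195 195 195 194 188 178 173 172 164 140 100  70  64]
 [195 194 195 195 194 190 186 177 157 123  87  67  64]
 [195 194 194 195 196 194 186 168 136  98  73  66  65]]
```

```bash
python3 -c "
from mv import *
where();row(-27.4,0,62,0)"
```

```text
t 21.35 jig [-31.   3.] z 118.5 yawrel 0.12 rp [-3.141e+00  1.000e-03] F [ 0.8 -0.2 -3.1] w 12.8 q7 -1.22
(-27.4, 0, 62, 0) -> [0.37 0.3  5.65] [-0.0007  0.0008  0.0021]
```

Call:
arm_command:
  series:
    - [0.2,0.2,2,0,0,0.002,1]
    - [0.2,0.2,4,0,0,0.002,1]
    - [0.2,0.2,4.6,0,0,0.002,1]
    - [0.2,0.2,4.6,0,0,0.002,1]
    - [0.2,0.2,4.6,0,0,0.002,1]

```text
t: 21.85
ee_pos: [0.5551, -0.0615, 0.0732]
orientation: [-3.14, 0.001, -0.041]
contact_force: [-0.3, 3.2, -3.8]
grip_width: 0.0123
```

```bash
python3 -c "
from mv import *
where();row(-27.4,0,62,0)"
```

```text
t 21.85 jig [-28.9   0.8] z 73.2 yawrel -0.09 rp [-3.14e+00  1.00e-03] F [-0.3  3.2 -3.8] w 12.3 q7 -1.17
(-27.4, 0, 62, 0) -> [0.15 0.08 1.12] [-0.0019  0.0007 -0.0015]
```

Call:
arm_command:
  series:
    - [0.15,0.08,0.6,0,0,0,1]
    - [0.15,0.08,1.1,0,0,0,1]
    - [0.15,0.08,1.1,0,0,0,1]

```text
t: 22.15
ee_pos: [0.5574, -0.0623, 0.0623]
orientation: [-3.14, -0.001, -0.041]
contact_force: [-0.3, 4.4, -4.5]
grip_width: 0.0127
```

```bash
python3 -c "
from mv import *
where();row(-27.4,0,62,0)
im,d=robot.camera('side'); save('k8.png',im[180:275,265:360],6)"
```

```text
t 22.15 jig [-26.6   0. ] z 62.3 yawrel -0.08 rp [-3.14e+00 -1.00e-03] F [-0.3  4.4 -4.5] w 12.7 q7 -1.16
(-27.4, 0, 62, 0) -> [-0.08  0.    0.03] [-0.002  -0.0011 -0.0013]
```

View pics/k8.png

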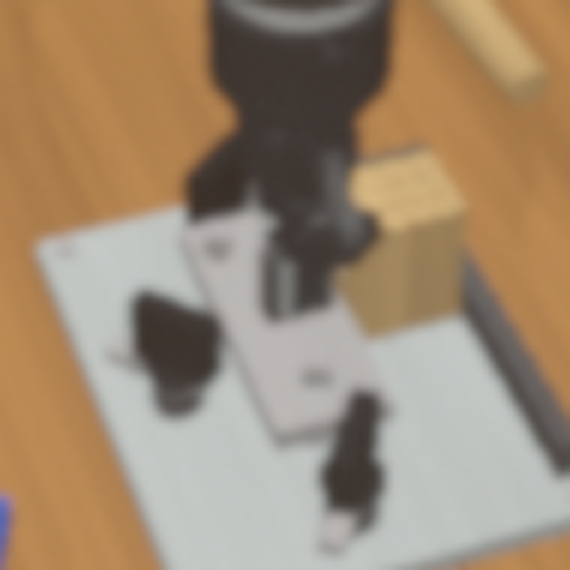

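The keeper's -y end is lightly touching the right knob's bar ((365,400) in the crop). I'll ease it +y and go down gently.

Call:
arm_command:
  series:
    - [-0.06,-0.1,0,0,0,0,1]
    - [-0.06,-0.1,0.3,0,0,0,1]
    - [-0.06,-0.1,0.6,0,0,0,1]
    - [-0.06,-0.1,0.8,0,0,0,1]
    - [-0.06,-0.1,1.0,0,0,0,1]
    - [-0.06,-0.1,1.1,0,0,0,1]

```text
t: 22.8
ee_pos: [0.5575, -0.0624, 0.052]
orientation: [-3.141, -0.002, -0.041]
contact_force: [-0.3, 6.2, 1.3]
grip_width: 0.0127
```

```bash
python3 -c "
from mv import *
where();print(robot.get_obs()['ft_torque'])"
```

```text
t 22.8 jig [-26.5  -0. ] z 52.0 yawrel -0.11 rp [-3.141e+00 -2.000e-03] F [-0.3  6.2  1.3] w 12.7 q7 -1.15
[ 1.08891195 -0.04064182  0.04148236]
```

Call:
arm_command:
  series:
    - [0,-0.1,0,0,0,0,1]
    - [0,-0.2,0,0,0,0,1]
    - [0,-0.2,0.1,0,0,0,1]
    - [0,-0.2,0.2,0,0,0,1]

```text
t: 23.2
ee_pos: [0.5564, -0.0618, 0.0492]
orientation: [3.141, -0.001, -0.043]
contact_force: [1.4, 1.6, -1.4]
grip_width: 0.0121
```

```bash
python3 -c "
from mv import *
where();print(robot.get_obs()['ft_torque'])"
```

```text
t 23.2 jig [-27.7   0.5] z 49.2 yawrel -0.19 rp [ 3.141e+00 -1.000e-03] F [ 1.4  1.6 -1.4] w 12.1 q7 -1.15
[ 0.32464032 -0.24642319 -0.0090866 ]
```

Call:
arm_command:
  series:
    - [0.03,-0.04,0.2,0,0,0,1]
    - [0.03,-0.04,0.4,0,0,0,1]
    - [0.03,-0.04,0.6,0,0,0,1]
    - [0.03,-0.04,0.8,0,0,0,1]
    - [0.03,-0.04,0.9,0,0,0,1]

```text
t: 23.7
ee_pos: [0.5564, -0.0608, 0.0398]
orientation: [3.141, 0.0, -0.042]
contact_force: [-0.4, -0.1, -2.9]
grip_width: 0.0125
```

```bash
python3 -c "
from mv import *
where();print(robot.get_obs()['ft_torque'])"
```

```text
t 23.7 jig [-27.7   1.5] z 39.8 yawrel -0.16 rp [3.141 0.   ] F [-0.4 -0.1 -2.9] w 12.5 q7 -1.14
[-0.04780041 -0.00705684  0.01150707]
```

Free-sliding on the studs (only the keeper's weight shows). Bottoming out.

Call:
arm_command:
  series:
    - [0,0,0.2,0,0,0,1]
    - [0,0,0.4,0,0,0,1]
    - [0,0,0.6,0,0,0,1]
    - [0,0,0.75,0,0,0,1]
    - [0,0,0.9,0,0,0,1]

```text
t: 24.2
ee_pos: [0.5567, -0.0605, 0.0332]
orientation: [-3.139, 0.001, -0.042]
contact_force: [-9.9, 3.5, 27.7]
grip_width: 0.0129
```

```bash
python3 -c "
from mv import *
where();print(robot.get_obs()['ft_torque'])"
```

```text
t 24.2 jig [-27.4   1.8] z 33.2 yawrel -0.15 rp [-3.139e+00  1.000e-03] F [-9.9  3.5 27.7] w 12.9 q7 -1.14
[ 0.41669284  1.84651486 -0.0338449 ]
```

Call:
arm_command:
  series:
    - [0,0,-0.25,0,0,0,1]
    - [0,0,-0.25,0,0,0,2]
    - [0,0,-0.25,0,0,0,3]
    - [0,0,-0.25,0,0,0,3]
    - [0,0,-2,0,0,0,3]
    - [0,0,-5,0,0,0,3]
    - [0,0,-9,0,0,0,3]
    - [-3,0,-13,0,0,0,3]
    - [-8,0,-15,0,0,0,3]
    - [-13,0,-15,0,0,0,3]

```text
t: 25.2
ee_pos: [0.4318, -0.0561, 0.1829]
orientation: [3.141, -0.005, -0.043]
contact_force: [-0.0, 0.2, 2.8]
grip_width: 0.0301
```

Call:
arm_command:
  series:
    - [-1.5,0,0,0,0,-0.15,3]
    - [-1.5,0,0,0,0,-0.3,3]
    - [-1.5,0,0,0,0,-0.3,3]

```text
t: 25.5
ee_pos: [0.4151, -0.0543, 0.1811]
orientation: [-3.14, -0.002, 0.258]
contact_force: [-0.3, -0.2, -0.1]
grip_width: 0.0297
```

```bash
cat > knob.py <<'E'
from mv import *
def knobs(im,n='top'):
    for nm,x,y in(('left',-35,87),('right',-35,-87),('near',-84,0)):
        w=j2w(x,y); u,v=proj(n,[*w,.071])[0]; S=6
        y0,x0=int(v)-14,int(u)-14; c=cv2.resize(im[y0:y0+29,x0:x0+29],None,fx=S,fy=S,interpolation=cv2.INTER_CUBIC)
        m=(c.max(2)<85); yy,xx=np.mgrid[:m.shape[0],:m.shape[1]]
        uv=np.c_[xx[m],yy[m]]; uv=(uv+.5)/S-.5+[x0,y0]; Q=w2j(onplane(n,uv,.071))
        Q=Q[np.hypot(*(Q-[x,y]).T)<26]; c=Q.mean(0); ev,V=np.linalg.eigh(np.cov(Q.T)); a=np.degrees(np.arctan2(V[1,1],V[0,1]))%180
        print(nm,'centroid-axis',(c-[x,y]).round(1),'bar ang deg jig',a.round(1),'std',np.sqrt(ev).round(1),len(Q))
E
python3 - <<'E'
from rowchk import *
from knob import knobs
chk('9'); knobs(np.load('top9.npz')['im']); knobs(np.load('top5.npz')['im'])
E
```

```text
t 25.5 jig [-169.2    2.5] z 181.1 yawrel 17.05 rp [-3.14e+00 -2.00e-03] F [-0.3 -0.2 -0.1] w 29.7 q7 -1.25
top top px 286 x [-4.4 22.8 52.6] y [ 5.7 26.4 47. ] z [78.5 82.2 85.3]
  y 8 x -3.9 52.7
  y 15 x -4.0 52.6
  y 22 x -4.1 52.4
  y 29 x -4.3 52.3
  y 36 x -4.4 52.2
  y 43 x -4.5 52.1
side top px 278 x [-6.3 22.9 53.7] y [-3.7 19.7 43.6] z [76.1 79.7 82.2]
  y 8 x -5.4 54.4
  y 15 x -6.5 53.5
  y 22 x -6.2 54.1
  y 29 x -7.4 53.1
  y 36 x -4.6 53.7
  y 43 x 5.8 52.7
left centroid-axis [-0.4 -0.4] bar ang deg jig 36.3 std [5.4 9.2] 2475
right centroid-axis [-1.4  3.4] bar ang deg jig 54.4 std [5.6 9.8] 2761
near centroid-axis [0.5 1.3] bar ang deg jig 132.2 std [5.5 9.2] 2550
left centroid-axis [-0.4 -0.3] bar ang deg jig 36.2 std [5.4 9.3] 2471
right centroid-axis [-1.4  3.3] bar ang deg jig 59.9 std [5.7 9.7] 2746
near centroid-axis [0.5 1.4] bar ang deg jig 132.5 std [5.5 9.2] 2554
```

View pics/chk9.png

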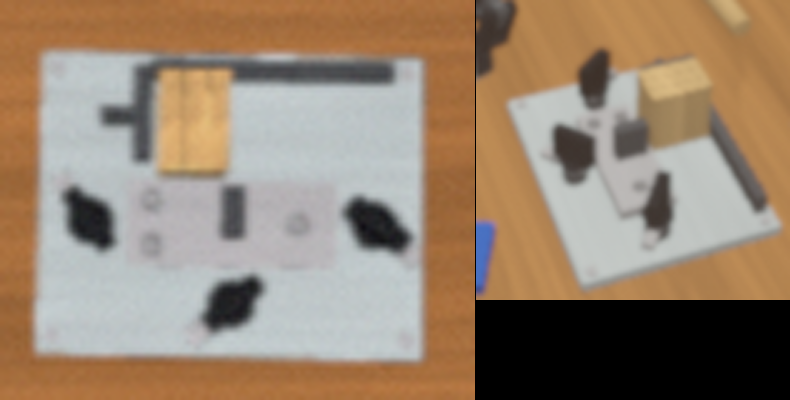

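Studs show inside the keeper's holes at (152,200), (152,243) and (298,222), so it is seated. Measured bar angles leave left 126°, near 132° and right 144° to turn clockwise. Starting with the left knob, from tool yaw 216° so the wrist stays in range.

Call:
arm_command:
  series:
    - [0,0,-1,0,0,-0.15,3]
    - [0,0,-1,0,0,-0.3,3]
    - [0,0,-1,0,0,-0.45,3]
    - [0,0,-1,0,0,-0.6,3]
    - [0,0,-1,0,0,-0.75,3]
    - [0,0,-1,0,0,-0.9,3]
    - [0,0,-1,0,0,-1.05,3]
    - [0,0,-1,0,0,-1.2,3]
    - [0,0,-1,0,0,-1.35,3]
    - [0,0,-1,0,0,-1.49,3]

```text
t: 26.6
ee_pos: [0.4159, -0.0551, 0.1909]
orientation: [-3.142, 0.002, 1.75]
contact_force: [1.1, -0.6, 0.8]
grip_width: 0.0299
```

```bash
python3 -c "
from mv import *
where();row(-35,87,150,216)"
```

```text
t 26.6 jig [-168.3    1.7] z 190.9 yawrel 102.55 rp [-3.142e+00  2.000e-03] F [ 1.1 -0.6  0.8] w 29.9 q7 0.23
(-35, 87, 150, 216) -> [ 5.43 14.87  4.08] [-1.60e-03  1.00e-03 -1.98e+00]
```

Call:
arm_command:
  series:
    - [1,3,0,0,0,-0.15,3]
    - [2,6,0,0,0,-0.3,3]
    - [3,9,0,0,0,-0.45,3]
    - [4,12,1,0,0,-0.6,3]
    - [5,14,2,0,0,-0.75,3]
    - [5.43,14.87,4,0,0,-0.9,3]
    - [5.43,14.87,4,0,0,-1.05,3]
    - [5.43,14.87,4,0,0,-1.2,3]
    - [5.43,14.87,4,0,0,-1.35,3]
    - [5.43,14.87,4,0,0,-1.49,3]

```text
t: 27.6
ee_pos: [0.5527, 0.0247, 0.1501]
orientation: [-3.14, -0.001, -3.042]
contact_force: [0.9, 0.1, -0.3]
grip_width: 0.0302
```

```bash
python3 -c "
from mv import *
where();row(-35,87,150,216)"
```

```text
t 27.6 jig [-34.8  86.8] z 150.1 yawrel -172.05 rp [-3.14e+00 -1.00e-03] F [ 0.9  0.1 -0.3] w 30.2 q7 1.75
(-35, 87, 150, 216) -> [0.02 0.03 0.01] [-0.0011 -0.0011 -0.4896]
```

Call:
arm_command:
  series:
    - [0,0,0,0,0,-0.15,3]
    - [0,0,0,0,0,-0.3,3]
    - [0,0,2,0,0,-0.49,3]
    - [0,0,5,0,0,-0.49,3]
    - [0,0,8,0,0,-0.49,3]
    - [0,0,10,0,0,-0.49,3]
    - [0,0,11,0,0,-0.49,3]
    - [0,0,11,0,0,-0.49,3]

```text
t: 28.4
ee_pos: [0.5515, 0.0247, 0.0393]
orientation: [3.141, -0.003, -2.557]
contact_force: [0.4, 1.1, -0.8]
grip_width: 0.0301
```

```bash
python3 -c "
from mv import *
where();row(-35,87,39,216)"
```

```text
t 28.4 jig [-36.   86.7] z 39.3 yawrel -144.23 rp [ 3.141e+00 -3.000e-03] F [ 0.4  1.1 -0.8] w 30.1 q7 2.27
(-35, 87, 39, 216) -> [-0.09 -0.03  0.03] [ 0.0006 -0.003  -0.004 ]
```

Call:
arm_command:
  series:
    - [-0.09,0,0,0,0,0,1]
    - [-0.09,0,0,0,0,0,1]
    - [-0.09,0,0,0,0,0,1]
    - [-0.09,0,0,0,0,0,1]
    - [-0.09,0,0,0,0,0.1,1]
    - [-0.09,0,0,0,0,0.22,1]
    - [-0.09,0,0,0,0,0.36,1]
    - [-0.09,0,0,0,0,0.5,1]
    - [-0.09,0,0,0,0,0.64,1]
    - [-0.09,0,0,0,0,0.78,1]
  squeeze: 40

```text
t: 29.4
ee_pos: [0.5534, 0.0267, 0.0417]
orientation: [3.14, 0.001, 2.944]
contact_force: [-0.6, 2.9, -1.3]
grip_width: 0.0131
```

```bash
python3 -c "
from mv import *
where();row(-35,87,39,88); print(robot.get_obs()['ft_torque'])"
```

```text
t 29.4 jig [-34.1  88.9] z 41.7 yawrel 170.92 rp [3.14e+00 1.00e-03] F [-0.6  2.9 -1.3] w 13.1 q7 1.61
(-35, 87, 39, 88) -> [ 0.06 -0.2   0.27] [ 2.1000e-03 -4.0000e-04  1.4473e+00]
[0.17203074 0.10699556 0.05262278]
```

Call:
arm_command:
  series:
    - [0,0,0,0,0,0.145,1]
    - [0,0,0,0,0,0.29,1]
    - [0,0,0,0,0,0.435,1]
    - [0,0,0,0,0,0.58,1]
    - [0,0,0,0,0,0.725,1]
    - [0,0,0,0,0,0.87,1]
    - [0,0,0,0,0,1.015,1]
    - [0,0,0,0,0,1.16,1]
    - [0,0,0,0,0,1.29,1]
    - [0,0,0,0,0,1.4,1]

```text
t: 30.4
ee_pos: [0.5547, 0.028, 0.0417]
orientation: [3.138, -0.003, 1.546]
contact_force: [2.3, 3.5, -3.1]
grip_width: 0.0133
```

Call:
arm_command:
  series:
    - [0,0,0,0,0,0.04,1]
    - [0,0,0,0,0,0.08,1]
    - [0,0,0,0,0,0.12,1]
    - [0,0,0,0,0,0.12,1]

```text
t: 30.8
ee_pos: [0.5548, 0.028, 0.0418]
orientation: [3.139, -0.001, 1.439]
contact_force: [2.3, 2.7, 1.3]
grip_width: 0.0137
```

```bash
python3 -c "
from mv import *
where(); print(robot.get_obs()['ft_torque'])"
```

```text
t 30.8 jig [-32.8  90.1] z 41.8 yawrel 84.69 rp [ 3.139e+00 -1.000e-03] F [2.3 2.7 1.3] w 13.7 q7 0.38
[ 0.73137546 -0.31008288  2.31080934]
```

Call:
arm_command:
  series:
    - [0,0,0,0,0,0,2]
    - [0,0,0,0,0,0,3]
    - [0,0,0,0,0,0,3]
    - [0,0,-3,0,0,0,3]
    - [0,0,-7,0,0,0,3]
    - [-3,0,-9,0,0,-0.15,3]
    - [-6,-2,-9,0,0,-0.3,3]
    - [-8,-4,-9,0,0,-0.45,3]
    - [-9,-5,-9,0,0,-0.6,3]
    - [-9,-5,-9,0,0,-0.75,3]

```text
t: 31.8
ee_pos: [0.4878, -0.0588, 0.1309]
orientation: [-3.141, -0.002, 2.178]
contact_force: [-0.1, 0.5, -1.0]
grip_width: 0.0298
```

```bash
python3 -c "
from mv import *
where();row(-84,0,120,132)"
```

```text
t 31.8 jig [-96.3   0.8] z 130.9 yawrel 127.04 rp [-3.141e+00 -2.000e-03] F [-0.1  0.5 -1. ] w 29.8 q7 1.02
(-84, 0, 120, 132) -> [-0.8   0.93  1.09] [-0.0001 -0.0017 -0.0866]
```

Call:
arm_command:
  series:
    - [-0.7,0.95,1,0,0,-0.087,3]
    - [-0.7,0.95,4,0,0,-0.087,3]
    - [-0.7,0.95,7,0,0,-0.087,3]
    - [-0.7,0.95,8.5,0,0,-0.087,3]
    - [-0.7,0.95,9.1,0,0,-0.087,3]
    - [-0.7,0.95,9.1,0,0,-0.087,3]

```text
t: 32.4
ee_pos: [0.5022, -0.0572, 0.0399]
orientation: [-3.141, 0.0, 2.264]
contact_force: [0.4, -0.8, 0.7]
grip_width: 0.03
```

```bash
python3 -c "
from mv import *
where();row(-83.5,1.5,40,132)"
```

```text
t 32.4 jig [-82.    2.9] z 39.9 yawrel 131.96 rp [-3.141  0.   ] F [ 0.4 -0.8  0.7] w 30.0 q7 1.22
(-83.5, 1.5, 40, 132) -> [-0.   -0.21 -0.01] [-0.0004  0.0001 -0.0006]
```

Call:
arm_command:
  series:
    - [0,-0.1,0,0,0,0,1]
    - [0,-0.1,0,0,0,0,1]
    - [0,-0.1,0,0,0,0,1]
    - [0,-0.1,0,0,0,0,1]
    - [0,-0.1,0,0,0,0.1,1]
    - [0,-0.1,0,0,0,0.22,1]
    - [0,-0.1,0,0,0,0.36,1]
    - [0,-0.1,0,0,0,0.5,1]
    - [0,-0.1,0,0,0,0.64,1]
    - [0,-0.1,0,0,0,0.78,1]

```text
t: 33.4
ee_pos: [0.5023, -0.0581, 0.0412]
orientation: [3.139, 0.0, 1.479]
contact_force: [-2.2, -0.5, 4.6]
grip_width: 0.0132
```

```bash
python3 -c "
from mv import *
where();row(-83.5,1.5,40,-2); print(robot.get_obs()['ft_torque'])"
```

```text
t 33.4 jig [-81.8   2.1] z 41.2 yawrel 87.02 rp [3.139 0.   ] F [-2.2 -0.5  4.6] w 13.2 q7 0.6
(-83.5, 1.5, 40, -2) -> [-0.06 -0.17  0.12] [ 2.0000e-03 -1.4000e-03  1.5538e+00]
[-0.46935688  0.52681202  0.06576844]
```

Call:
arm_command:
  series:
    - [0,0,0,0,0,0.145,1]
    - [0,0,0,0,0,0.29,1]
    - [0,0,0,0,0,0.435,1]
    - [0,0,0,0,0,0.58,1]
    - [0,0,0,0,0,0.725,1]
    - [0,0,0,0,0,0.87,1]
    - [0,0,0,0,0,1.015,1]
    - [0,0,0,0,0,1.16,1]
    - [0,0,0,0,0,1.3,1]
    - [0,0,0,0,0,1.43,1]

```text
t: 34.4
ee_pos: [0.5024, -0.0583, 0.0412]
orientation: [3.14, -0.002, 0.05]
contact_force: [-1.2, -2.4, 5.5]
grip_width: 0.0136
```

Call:
arm_command:
  series:
    - [0,0,0,0,0,0.05,1]
    - [0,0,0,0,0,0.1,1]
    - [0,0,0,0,0,0.15,1]
    - [0,0,0,0,0,0.18,1]
    - [0,0,0,0,0,0.18,1]

```text
t: 34.9
ee_pos: [0.5028, -0.0583, 0.0413]
orientation: [3.138, -0.002, -0.118]
contact_force: [-2.2, -1.3, 6.2]
grip_width: 0.0134
```

```bash
python3 -c "
from mv import *
where(); print(robot.get_obs()['ft_torque'])"
```

```text
t 34.9 jig [-81.4   1.9] z 41.3 yawrel -4.51 rp [ 3.138e+00 -2.000e-03] F [-2.2 -1.3  6.2] w 13.4 q7 -0.72
[-0.49054342  0.36666481  1.65537454]
```

Call:
arm_command:
  series:
    - [0,0,0,0,0,0,2]
    - [0,0,0,0,0,0,3]
    - [0,0,0,0,0,0,3]
    - [0,0,-3,0,0,0,3]
    - [0,0,-7,0,0,-0.14,3]
    - [1,2,-9,0,0,-0.28,3]
    - [2,4,-9,0,0,-0.42,3]
    - [3,6,-9,0,0,-0.56,3]
    - [4,8,-9,0,0,-0.7,3]
    - [4.8,8.7,-9,0,0,-0.84,3]

```text
t: 35.9
ee_pos: [0.5383, -0.1519, 0.1304]
orientation: [3.14, -0.001, 0.718]
contact_force: [0.1, -0.3, -0.5]
grip_width: 0.0298
```

Call:
arm_command:
  series:
    - [0,0,0,0,0,-0.1,3]
    - [0,0,0,0,0,-0.18,3]
    - [0,0,0,0,0,-0.18,3]

```text
t: 36.2
ee_pos: [0.5384, -0.1496, 0.1301]
orientation: [-3.141, -0.002, 0.894]
contact_force: [-0.6, -0.4, -0.1]
grip_width: 0.0299
```

```bash
python3 -c "
from mv import *
where();row(-33.5,-85.2,40,54)"
```

```text
t 36.2 jig [-42.2 -87.9] z 130.1 yawrel 53.49 rp [-3.141e+00 -2.000e-03] F [-0.6 -0.4 -0.1] w 29.9 q7 0.12
(-33.5, -85.2, 40, 54) -> [0.72 0.54 9.01] [-0.0001 -0.0017 -0.0088]
```

Call:
arm_command:
  series:
    - [0.72,0.54,0,0,0,-0.009,3]
    - [0.72,0.54,3,0,0,-0.009,3]
    - [0.72,0.54,6,0,0,-0.009,3]
    - [0.72,0.54,8,0,0,-0.009,3]
    - [0.72,0.54,9,0,0,-0.009,3]
    - [0.72,0.54,9,0,0,-0.009,3]

```text
t: 36.8
ee_pos: [0.5469, -0.147, 0.0389]
orientation: [-3.14, 0.001, 0.904]
contact_force: [-0.3, -0.7, -0.2]
grip_width: 0.0299
```

```bash
python3 -c "
from mv import *
where();row(-33.5,-85.2,40,54)"
```

```text
t 36.8 jig [-33.8 -85. ] z 38.9 yawrel 54.04 rp [-3.14e+00  1.00e-03] F [-0.3 -0.7 -0.2] w 29.9 q7 0.21
(-33.5, -85.2, 40, 54) -> [ 0.    0.04 -0.11] [-0.0014  0.001   0.0007]
```

Call:
arm_command:
  series:
    - [0,0,0,0,0,0,1]
    - [0,0,0,0,0,0,1]
    - [0,0,0,0,0,0,1]
    - [0,0,0,0,0,0,1]
    - [0,0,0,0,0,0.1,1]
    - [0,0,0,0,0,0.22,1]
    - [0,0,0,0,0,0.36,1]
    - [0,0,0,0,0,0.5,1]
    - [0,0,0,0,0,0.64,1]
    - [0,0,0,0,0,0.78,1]

```text
t: 37.8
ee_pos: [0.5475, -0.1474, 0.041]
orientation: [-3.142, -0.001, 0.119]
contact_force: [-2.3, 1.9, 3.1]
grip_width: 0.0133
```

Call:
arm_command:
  series:
    - [0,0,0,0,0,0.145,1]
    - [0,0,0,0,0,0.29,1]
    - [0,0,0,0,0,0.435,1]
    - [0,0,0,0,0,0.58,1]
    - [0,0,0,0,0,0.725,1]
    - [0,0,0,0,0,0.87,1]
    - [0,0,0,0,0,1.015,1]
    - [0,0,0,0,0,1.16,1]
    - [0,0,0,0,0,1.3,1]
    - [0,0,0,0,0,1.44,1]

```text
t: 38.8
ee_pos: [0.5475, -0.1472, 0.041]
orientation: [-3.141, 0.0, -1.32]
contact_force: [-2.2, 1.6, 5.5]
grip_width: 0.0133
```

```bash
python3 -c "
from mv import *
where(); print(robot.get_obs()['ft_torque'])"
```

```text
t 38.8 jig [-33.2 -85.2] z 41.0 yawrel -73.4 rp [-3.141  0.   ] F [-2.2  1.6  5.5] w 13.3 q7 -1.75
[0.28448464 0.57169976 0.07369745]
```

Need about 17° more plus a little to press on the stop.

Call:
arm_command:
  series:
    - [0,0,0,0,0,0.1,1]
    - [0,0,0,0,0,0.2,1]
    - [0,0,0,0,0,0.27,1]
    - [0,0,0,0,0,0.33,1]
    - [0,0,0,0,0,0.38,1]
    - [0,0,0,0,0,0.38,1]

```text
t: 39.4
ee_pos: [0.5476, -0.1474, 0.0411]
orientation: [3.141, -0.001, -1.689]
contact_force: [-3.8, 1.2, 5.1]
grip_width: 0.0134
```

```bash
python3 -c "
from mv import *
where(); print(robot.get_obs()['ft_torque'])"
```

```text
t 39.4 jig [-33.1 -85.4] z 41.1 yawrel -94.51 rp [ 3.141e+00 -1.000e-03] F [-3.8  1.2  5.1] w 13.4 q7 -2.1
[0.15448159 0.70287567 1.79742836]
```

Call:
arm_command:
  series:
    - [0,0,0,0,0,0,2]
    - [0,0,0,0,0,0,3]
    - [0,0,0,0,0,0,3]
    - [0,0,-3,0,0,0,3]
    - [0,0,-7,0,0,0,3]
    - [0,3,-12,0,0,0,3]
    - [0,8,-14,0,0,0,3]
    - [0,12,-14,0,0,0,3]
    - [0,14,-14,0,0,0,3]
    - [0,14,-14,0,0,0,3]

```text
t: 40.4
ee_pos: [0.4049, -0.1284, 0.1795]
orientation: [-3.14, 0.016, -1.697]
contact_force: [-0.7, -0.4, -0.2]
grip_width: 0.0302
```

Run:
```python
from rowchk import *
from knob import knobs
chk('10'); knobs(np.load('top10.npz')['im'])
```

```text
t 40.4 jig [-176.4  -72.1] z 179.5 yawrel -94.95 rp [-3.14   0.016] F [-0.7 -0.4 -0.2] w 30.2 q7 -2.73
top top px 285 x [-4.4 22.8 52.6] y [ 5.7 26.4 47. ] z [78.7 81.7 85.4]
  y 8 x -3.9 52.7
  y 15 x -4.0 52.6
  y 22 x -4.1 52.4
  y 29 x -4.3 52.3
  y 36 x -4.4 52.2
  y 43 x -4.5 52.1
side top px 276 x [-6.  23.5 53.7] y [-2.9 19.7 43.6] z [75.8 80.2 82.3]
  y 8 x -5.4 54.4
  y 15 x -6.5 53.5
  y 22 x -6.2 54.1
  y 29 x -7.4 53.1
  y 36 x -4.6 53.7
  y 43 x 5.8 52.7
left centroid-axis [-0.7 -0.5] bar ang deg jig 89.2 std [5.5 9.3] 2590
right centroid-axis [-1.2  3. ] bar ang deg jig 91.6 std [5.6 9.7] 2703
near centroid-axis [0.3 1.6] bar ang deg jig 0.5 std [5.5 9. ] 2496
```

View pics/chk10.png

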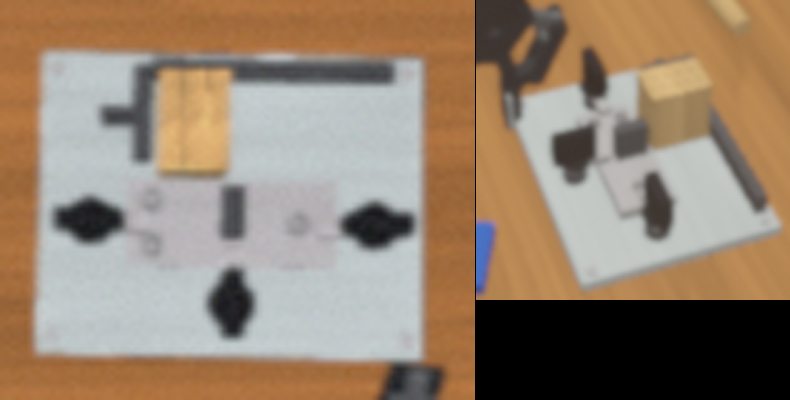

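Dogs all point over the keeper. A final numerical check of the backstop gap in the top image:

Run:
```python
from mv import *
for t in('3','5','10'):
    im=np.load(f'top{t}.npz')['im']
    for x in(10,25,40):
        us=np.arange(56,0,-1.); w=np.array([[*j2w(x,y),.082] for y in us]); uv=proj('top',w).astype('float32')
        r=cv2.remap(im,uv[:,0].reshape(1,-1),uv[:,1].reshape(1,-1),cv2.INTER_CUBIC)[0].astype(int)
        s=r[:,0]-r[:,2]; # red-blue: beech high
        a=us[np.argmax(s>45)]; 
        print(t,x,'beech starts y',a,'R-B',s[::2].tolist())
print([ (n,proj('top',[*j2w(25,y),z])[0].round(2)) for n,y,z in(('stopface',50,.072),('blankface',50,.082),('front',8,.082))])
```

```text
3 10 beech starts y 48.0 R-B [-5, -4, 3, 21, 57, 90, 102, 107, 106, 104, 106, 107, 106, 105, 105, 107, 108, 104, 98, 99, 101, 104, 104, 103, 80, 40, 9, -7]
3 25 beech starts y 48.0 R-B [-6, -2, 3, 19, 49, 77, 93, 99, 102, 99, 96, 95, 98, 100, 102, 101, 98, 95, 94, 95, 100, 104, 102, 97, 70, 32, 6, -8]
3 40 beech starts y 48.0 R-B [-3, -3, 5, 28, 57, 79, 93, 96, 100, 102, 102, 103, 104, 103, 100, 99, 99, 96, 92, 91, 92, 93, 88, 85, 63, 31, 7, -8]
5 10 beech starts y 47.0 R-B [-3, -5, -3, 6, 29, 61, 86, 100, 107, 106, 103, 100, 98, 101, 104, 106, 107, 106, 104, 102, 101, 103, 105, 110, 105, 87, 49, 14]
5 25 beech starts y 46.0 R-B [-3, -2, -1, 8, 28, 56, 83, 96, 102, 101, 99, 96, 94, 95, 98, 103, 102, 102, 98, 95, 93, 96, 101, 105, 101, 85, 48, 12]
5 40 beech starts y 45.0 R-B [-5, -4, -5, 0, 14, 44, 76, 91, 100, 102, 98, 94, 92, 96, 99, 101, 102, 100, 97, 96, 97, 99, 100, 103, 98, 78, 40, 7]
10 10 beech starts y 47.0 R-B [-6, -7, -1, 11, 31, 63, 89, 100, 105, 106, 106, 102, 99, 101, 104, 107, 107, 108, 108, 108, 108, 106, 105, 106, 93, 69, 34, 5]
10 25 beech starts y 46.0 R-B [-3, -6, -4, 8, 26, 54, 82, 94, 100, 101, 103, 100, 97, 96, 99, 102, 104, 104, 105, 106, 105, 103, 100, 101, 88, 63, 31, 4]
10 40 beech starts y 46.0 R-B [-3, -3, -2, 8, 25, 52, 80, 94, 102, 102, 99, 91, 88, 93, 98, 103, 103, 105, 104, 102, 101, 101, 102, 101, 88, 61, 27, 2]
[('stopface', array([320.13, 208.38])), ('blankface', array([320.13, 208.04])), ('front', array([334.32, 208.28]))]
```

Run:
```python
from mv import *
for t in('3','5','9','10'):
    z=np.load(f'side{t}.npz'); P=cloud('side',z['d']); im=z['im']; g=w2j(P); h=P[...,2]*1000
    hsv=cv2.cvtColor(im,cv2.COLOR_RGB2HSV)
    m=(hsv[...,1]>60)&(g[...,0]>8)&(g[...,0]<45)&(abs(g[...,1]-6)<10)
    print(t,[(a,np.median(g[m&(abs(h-a)<5)][:,1]).round(2),int((m&(abs(h-a)<5)).sum())) for a in(25,40,55,70)])
    # deck/face base edge & top-edge in image along jig verticals
    for x in(15,30,45):
        ys=np.arange(20,-20,-.5); uv=proj('side',[[*j2w(x,y),.012] for y in ys]).astype('float32')
        r=cv2.remap(im,uv[:,0].reshape(1,-1),uv[:,1].reshape(1,-1),cv2.INTER_CUBIC)[0].astype(int); s=r[:,0]-r[:,2]
        i=np.argmax(s<45); print('  x',x,'base edge y',(ys[i-1]+.5*-(s[i-1]-45)/(s[i-1]-s[i])).round(2),end='')
    print()
```

```text
3 [(25, np.float64(4.12), 30), (40, np.float64(4.56), 29), (55, np.float64(4.4), 36), (70, np.float64(3.78), 34)]
  x 15 base edge y 8.5  x 30 base edge y 9.0  x 45 base edge y 17.75
5 [(25, np.float64(4.67), 31), (40, np.float64(4.89), 30), (55, np.float64(5.97), 35), (70, np.float64(5.19), 36)]
  x 15 base edge y 8.62  x 30 base edge y 8.5  x 45 base edge y 9.12
9 [(25, np.float64(4.09), 33), (40, np.float64(4.77), 33), (55, np.float64(4.77), 32), (70, np.float64(4.27), 30)]
  x 15 base edge y 8.0  x 30 base edge y 8.5  x 45 base edge y 9.0
10 [(25, np.float64(4.43), 31), (40, np.float64(5.21), 32), (55, np.float64(4.15), 33), (70, np.float64(4.46), 35)]
  x 15 base edge y 8.17  x 30 base edge y 8.5  x 45 base edge y 9.12
```

Bases are unchanged (8.5 mm in the side view), but the top view hints at a ~1 mm ambiguity at the backstop. I'll feel it with one gentle confirming push, which does nothing if the row is tight.

Call:
arm_command:
  series:
    - [0,0,-1,0,0,-0.145,2]
    - [0,0,-1,0,0,-0.29,2]
    - [0,0,-1,0,0,-0.435,2]
    - [0,0,-1,0,0,-0.58,2]
    - [0,0,-1,0,0,-0.725,2]
    - [0,0,-1,0,0,-0.87,2]
    - [0,0,-1,0,0,-1.015,2]
    - [0,0,-1,0,0,-1.16,2]
    - [0,0,-1,0,0,-1.305,2]
    - [0,0,-1,0,0,-1.45,2]

```text
t: 41.5
ee_pos: [0.4094, -0.1308, 0.1896]
orientation: [3.136, 0.001, -0.242]
contact_force: [0.3, 0.7, -0.0]
grip_width: 0.0199
```

Call:
arm_command:
  series:
    - [0,0,0,0,0,-0.145,2]
    - [0,0,0,0,0,-0.29,2]
    - [0,0,0,0,0,-0.435,2]
    - [0,0,0,0,0,-0.58,2]
    - [0,0,0,0,0,-0.725,2]
    - [0,0,0,0,0,-0.87,2]
    - [0,0,0,0,0,-1.015,2]
    - [0,0,0,0,0,-1.16,2]
    - [0,0,0,0,0,-1.305,2]
    - [0,0,0,0,0,-1.45,2]

```text
t: 42.5
ee_pos: [0.4093, -0.1308, 0.1892]
orientation: [-3.141, 0.006, 1.208]
contact_force: [-0.6, 0.7, 0.1]
grip_width: 0.02
```

```bash
python3 -c "
from mv import *
where();row(23,-30,150,90)"
```

```text
t 42.5 jig [-171.9  -74.2] z 189.2 yawrel 71.49 rp [-3.141  0.006] F [-0.6  0.7  0.1] w 20.0 q7 -0.09
(23, -30, 150, 90) -> [10.41 17.08  3.84] [-0.002   0.0057 -0.3231]
```

Call:
arm_command:
  series:
    - [3,5,0,0,0,-0.14,2]
    - [6,10,0,0,0,-0.28,2]
    - [9,14,0,0,0,-0.323,2]
    - [10.4,17.1,2,0,0,-0.323,2]
    - [10.4,17.1,3.8,0,0,-0.323,2]
    - [10.4,17.1,3.8,0,0,-0.323,2]
    - [10.4,17.1,3.8,0,0,-0.323,2]
    - [10.4,17.1,3.8,0,0,-0.323,2]

```text
t: 43.3
ee_pos: [0.6048, -0.0956, 0.1518]
orientation: [-3.141, 0.001, 1.525]
contact_force: [0.2, -0.3, 0.7]
grip_width: 0.0199
```

```bash
python3 -c "
from mv import *
where();row(23,-30,36,90)"
```

```text
t 43.3 jig [ 22.1 -31.4] z 151.8 yawrel 89.64 rp [-3.141e+00  1.000e-03] F [ 0.2 -0.3  0.7] w 19.9 q7 0.43
(23, -30, 36, 90) -> [ 0.15  0.1  11.58] [-0.0006  0.0013 -0.0063]
```

Call:
arm_command:
  series:
    - [0.1,0.1,4,0,0,-0.006,2]
    - [0.1,0.1,8,0,0,-0.006,2]
    - [0.1,0.1,11,0,0,-0.006,2]
    - [0.1,0.1,11.6,0,0,-0.006,2]
    - [0.8,0.1,11.6,0,0,-0.006,2]
    - [1.4,0.1,11.6,0,0,-0.006,2]
    - [1.8,0.1,11.6,0,0,-0.006,2]
    - [2.1,0.1,11.6,0,0,-0.006,2]
    - [2.2,0.1,11.6,0,0,-0.006,2]
    - [2.2,0.1,11.6,0,0,-0.006,2]

```text
t: 44.3
ee_pos: [0.6075, -0.0721, 0.0366]
orientation: [3.14, 0.0, 1.534]
contact_force: [0.4, -0.0, -0.0]
grip_width: 0.0199
```

Call:
arm_command:
  series:
    - [0.05,0,0,0,0,0,2]
    - [0.1,0,0,0,0,0,2]
    - [0.15,0,0,0,0,0,2]
    - [0.2,0,0,0,0,0,2]
    - [0.2,0,0,0,0,0,2]

```text
t: 44.8
ee_pos: [0.6073, -0.0702, 0.036]
orientation: [3.141, -0.0, 1.533]
contact_force: [-0.9, -0.2, 0.2]
grip_width: 0.0201
```

Call:
arm_command:
  series:
    - [0.05,0,0,0,0,0,2]
    - [0.1,0,0,0,0,0,2]
    - [0.15,0,0,0,0,0,2]
    - [0.15,0,0,0,0,0,2]

```text
t: 45.2
ee_pos: [0.6074, -0.0687, 0.0361]
orientation: [3.141, -0.0, 1.533]
contact_force: [-0.5, 0.2, 0.1]
grip_width: 0.0201
```

Call:
arm_command:
  series:
    - [0.05,0,0,0,0,0,2]
    - [0.1,0,0,0,0,0,2]
    - [0.1,0,0,0,0,0,2]

```text
t: 45.5
ee_pos: [0.6074, -0.0679, 0.0361]
orientation: [3.141, 0.0, 1.533]
contact_force: [-0.5, -0.5, 0.1]
grip_width: 0.0202
```

Call:
arm_command:
  series:
    - [0.05,0,0,0,0,0,2]
    - [0.1,0,0,0,0,0,2]
    - [0.1,0,0,0,0,0,2]

```text
t: 45.8
ee_pos: [0.6074, -0.0678, 0.0362]
orientation: [3.141, 0.001, 1.532]
contact_force: [0.7, -3.1, -0.7]
grip_width: 0.0201
```

Call:
arm_command:
  series:
    - [0.05,0,0,0,0,0,2]
    - [0.1,0,0,0,0,0,2]
    - [0.1,0,0,0,0,0,2]

```text
t: 46.1
ee_pos: [0.6074, -0.0677, 0.0362]
orientation: [3.141, 0.003, 1.532]
contact_force: [-0.2, -5.5, -0.6]
grip_width: 0.0198
```

```bash
python3 -c "
from mv import *
where()"
```

```text
t 46.1 jig [23.5 -3.4] z 36.2 yawrel 90.03 rp [3.141e+00 3.000e-03] F [-0.2 -5.5 -0.6] w 19.8 q7 0.48
```

The contact is at the same spot (y = -0.0678) and stiff, so the row is tight. Retreating and doing the last check.

Call:
arm_command:
  series:
    - [-0.3,0,0,0,0,0,2]
    - [-1.2,0,0,0,0,0,2]
    - [-2.5,0,0,0,0,0,2]
    - [-2.5,0,-4,0,0,0,2]
    - [-2.5,0,-9,0,0,0,2]
    - [-2.5,-1,-14,0,0,0,2]
    - [-2.5,-6,-16,0,0,0,2]
    - [-2.5,-11,-16,0,0,0,2]
    - [-2.5,-16,-16,0,0,0,2]
    - [-2.5,-19,-16,0,0,0,2]

```text
t: 47.1
ee_pos: [0.4129, -0.0845, 0.1947]
orientation: [-3.138, -0.001, 1.531]
contact_force: [-0.9, -0.0, 1.0]
grip_width: 0.0199
```

Run:
```python
from rowchk import *
from knob import knobs
chk('11'); knobs(np.load('top11.npz')['im'])
a,b=np.load('top0.npz')['im'].astype(int),np.load('top11.npz')['im'].astype(int)
m=(abs(a-b).max(2)>40).astype('uint8'); k,l,s,c=cv2.connectedComponentsWithStats(m); print([(s[i].tolist()) for i in range(1,k) if s[i,4]>15])
```

```text
t 47.1 jig [-170.1  -27.8] z 194.7 yawrel 89.98 rp [-3.138e+00 -1.000e-03] F [-0.9 -0.   1. ] w 19.9 q7 0.09
top top px 289 x [-4.4 22.6 52.6] y [ 5.7 26.5 47.3] z [78.6 82.  85.4]
  y 8 x -3.9 52.7
  y 15 x -4.0 52.6
  y 22 x -4.1 52.4
  y 29 x -4.3 52.3
  y 36 x -4.4 52.2
  y 43 x -4.5 52.1
side top px 279 x [-6.5 24.  53.7] y [-1.7 21.5 45.4] z [76.4 80.1 82.1]
  y 8 x -6.7 54.4
  y 15 x -6.5 53.5
  y 22 x -6.2 54.1
  y 29 x -7.4 53.1
  y 36 x -4.6 53.7
  y 43 x 0.8 52.7
left centroid-axis [-0.8 -0.5] bar ang deg jig 89.0 std [5.5 9.3] 2600
right centroid-axis [-1.2  3. ] bar ang deg jig 91.9 std [5.6 9.8] 2710
near centroid-axis [0.4 1.6] bar ang deg jig 0.4 std [5.5 9. ] 2495
[[321, 198, 16, 21, 111], [319, 201, 33, 32, 451], [229, 218, 44, 39, 782], [300, 222, 7, 10, 36], [357, 224, 7, 9, 32], [312, 226, 4, 6, 17], [366, 227, 7, 10, 39], [334, 238, 9, 7, 34], [330, 247, 9, 6, 30], [336, 255, 57, 145, 6649], [0, 352, 88, 48, 2723], [340, 389, 7, 7, 23]]
```

View pics/chk11.png

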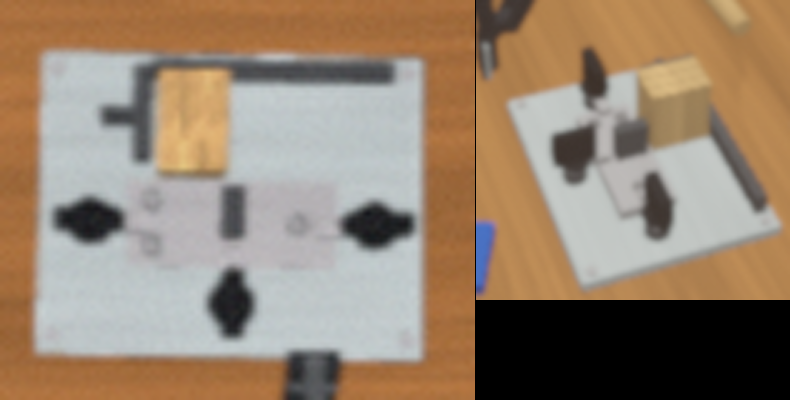

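The row is closed and flush, the keeper is on its studs, and all three dogs point over it. The image difference shows no bystander has moved. Handing in.

```bash
python3 -c "
from bench import robot
print(robot.job_done())"
```

```text
the job is handed in; nothing more can be done
None
```

The job is done and handed in at about 47 s. The row of three blanks stands upright, closed on the backstop and flush with the fence. The keeper is fully down on its three studs, and all three clamps are turned clockwise to their stops.

**Last checks**
- **Row:** a final confirming push made after clamping met the row at the same spot as before the keeper went on, at 5.5 N. In the top view the near ends line up within 0.6 mm.
- **Keeper:** it bottomed at the expected height (33.2 mm measured, 33.3 mm expected), with the studs visible in the holes.
- **Clamps:** bar angles measured 89°, 92° and 0.4°, against 90°, 90° and 0°. Each stop was felt as 1.7 to 2.3 N·m of resisting torque.
- **Bystanders:** comparing the first and last top pictures shows no change at any of them.

**What disagreed or went less cleanly**
- The top and side views differed by 1–1.5 mm on the row's y position. That is why I made the extra push.
- In the robot's own readings the jig sits about 2 mm from where the camera puts it.
- The first squaring pulled the row about 2 mm off the backstop, so I closed it again before fitting the keeper.
- The right clamp knob was turned a few degrees on the way, and the keeper brushed it lightly going down.

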